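# Build up the coil test core

## Task

Build up the test core for the coil tester: slip the tall coil over the limb next to the white terminal block, and on the other limb put the short wide coil at the bottom and the thin coil above it, with the brown insulating ring between the two. Then close the core with the steel yoke: gently lower it with its holes over the two studs so that it lies flat on both limbs. Leave the cup, the black tape and the screwdriver where they are.

Things in the scene. Friction and masses are not known exactly. Their poses are not given: they have to be found in the camera images.
- core: test core, fixed: grey base board 64 x 220 x 12 mm (x, y, z), long side roughly along the bench's near edge. Two round steel limbs stand on it at y = +45 and -45 mm: 22 mm diameter, 48 mm high, top edge bevelled 2 mm, flat tops 60 mm above the bench, each with a brass stud 6 mm diameter x 8 mm on its middle (top at 68 mm). Origin: centre of the base's underside; y along it, z up.
- terminal_block: white ceramic terminal block with brass screws, 42 mm across the base, 26 mm along it, 22 mm high, fixed on one end of the core's base (+y or -y end), 47 mm from the nearer limb's axis; the other end carries a black block with two brass binding posts, 21 mm high; the two swap ends from start to start. Origin: centre of its underside, 12 mm above the bench.
- tall_coil: coil wound with copper wire on a round white bobbin, loose, standing upright on its flange. The tallest of the three: 44 mm high, 48 mm across the flanges, about 0.16 kg. Round vertical bore 28 mm right through. Two small flat eyelets on the top flange have no meaning. Origin: centre of the underside; z up along the bore.
- short_coil: coil wound with copper wire on a round white bobbin, loose, standing upright on its flange. The middle one in height and the widest: 22 mm high, 58 mm across the flanges, about 0.12 kg. Round vertical bore 28 mm right through. Two small flat eyelets on the top flange have no meaning. Origin: centre of the underside; z up along the bore.
- thin_coil: coil wound with copper wire on a round white bobbin, loose, standing upright on its flange. The flattest and narrowest: 14 mm high, 42 mm across the flanges, about 0.05 kg. Round vertical bore 28 mm right through. Two small flat eyelets on the top flange have no meaning. Origin: centre of the underside; z up along the bore.
- spacer_ring: insulating ring, plain brown board without winding, 50 mm outside diameter, 28 mm bore, 10 mm thick, about 0.03 kg, lying flat, loose. Origin: centre of the underside; z up.
- yoke: the core's yoke: a dark steel bar 26 x 120 x 14 mm (x, y, z), about 0.28 kg, lying flat and loose, with two round holes 11 mm in diameter straight through it at y = +45 mm and y = -45 mm, which pass over the studs of the limbs. It may go on either way round. Origin: centre of the underside; y along the bar, z up.
- bead_cup: bystander: round tin cup with ceramic beads, 70 mm across, 50 mm high, loose. Origin: centre of the underside.
- black_tape: bystander: roll of black tape, 62 mm across, 19 mm high, lying flat, loose. Origin: centre of the underside.
- screwdriver: bystander: screwdriver with a yellow handle, 188 mm long, 26 mm thick, loose. Origin: under the middle of its length; y along it, handle to +y.
There are look-alikes about, which are no part of the job. What is shaped like the thin_coil but green is not meant.

How it is judged:
By the outcome, as a careful person would: the job done as asked, in the order asked, and still so for the second after the job is handed in, with the robot touching nothing.
It also fails if it takes over 118 s, if anything falls off the work surface, if the arm or the gripper's body presses on something with over 40 N, if the wrist force passes 120 N, or if a joint passes its speed limit or range.

## Robot

A 6-joint arm with a two-finger parallel gripper is mounted at the origin on a cart in front of the work surface, level with it; the furniture and walls round the work are solid. World frame = base frame: x ahead of the robot, y to its left, z up, the work surface at z = 0. Lengths are in m, angles in degrees, forces in N, time in s.
With the tool pointing down it reaches from about 0.3 to 0.75 m from the base axis. Payload 8.5 kg.
Tool frame: the origin (TCP) lies midway between the tips of the shut fingers; the grasp point (between the pads) lies 19 mm behind it; z points along the fingers, y is the line along which they close (so a half turn about z gives the same grasp; the last joint's range is limited). The gripper opens to 85 mm and grips with 20 to 120 N. Pads are 22 mm wide; open, the fingers measure 114 mm over their backs; the gripper's body (76 mm by 85 mm) begins 54 mm behind the grasp point. The pads swing forward as they close: fully open they stand 13 mm farther back than shut.
Start: joints at [-81.377, 21.807, 74.336, -0, 83.858, -12.336], TCP at [0.197, -0.514, 0.194] pointing down, gripper open.
Joint ranges: [-178.18, 178.18], [-50.72, 133.34], [12.68, 142.11], [-81.47, 261.47], [9.98, 163.14], [-165.26, 165.26]. Speed limits (degrees/s): [136.94, 136.94, 180, 180, 180, 180].

## Interface

Orientations are given as a 3x3 rotation matrix whose columns are the frame's x, y, z axes.
In Python, from rig import env, get_image, close_job gives the robot as it stands.
- The arm moves only by the tool step_arm, never from a script. Its argument "targets" is a list of rows, each a list of 2 entries, a list of its own where there are three numbers: the shift along the tool's x, y, z as a fraction of full scale, then the turn, a rotation vector about the tool's x, y, z as a fraction of full scale. In form: [[[x, y, z], [wx, wy, wz]], ...]. A call has 1 to 10 rows; each row is the pose to reach, as a shift and turn from the pose commanded when the call began, along the tool's axes at that moment; what a row does not reach only later rows make up. Full scale, the value 1, is 0.3 m for a shift and 45 degrees for a turn. A row lasts 1/12 s, in which the tool goes at most 41.7 mm and 7.16 degrees, less where a joint would pass 70% of its speed; a pose out of reach is approached as far as the arm can. A call with a number of a shift or a turn outside -1 to 1 is refused whole. A call with a gripper value outside its range is refused whole. "jaw" is the finger opening in mm, from 0 to 85.4, set as the call begins (left out, the last holds). The fingers move at their own pace and stop on an object; "grip_force" is the grip in N (left out, the last holds). Time passes only in rows, so rows that repeat a pose let the fingers close. It gives the time, the measured TCP pose, the force, the opening and the grip force at its end, in the units of the state.
- env.observe(): the state, without advancing time (a new reading comes with each control period).
- get_image(name): name is "scene" or "top"; returns a dict with "img" (420x560x3 uint8, red, green, blue), "z_map" (420x560 float32, m along the optical axis (not along the pixel's ray), 0 where there is no reading), "intrinsics" (3x3 intrinsics, pixels), "D" ([k1, k2, p1, p2, k3] as OpenCV has them; the pictures are not rectified), "rvec" (rotation vector, rad) and "tvec" (3), from world to camera coordinates, as OpenCV has them. Camera axes: x right, y down, z forward; pixel columns grow to the right and rows downward; lengths in m; the calibration is good to about 2 mm. A picture is of the moment at which its call begins.
- close_job(): hands the job in; it is judged then, once.
The state is a dict: "time_s": time; "q": joint angles; "qvel": joint speeds; "joint_efforts": joint torques, N m; "position": TCP position; "tool_rot": TCP orientation; "ft_force": force on the tool from outside, world axes, zero at the start; "wrist_torque": the same for the moment, N m; "grip_width": finger opening in m; "gripper_force": force on a finger pad.
Only numpy, scipy, OpenCV 4.12 (cv2) and the standard library are available. Lean on these libraries where they do the work, as an engineer would, in place of code of your own. Each camera call takes 0.05 s, during which the arm holds its last target. There are 200 camera calls.

## Working session

There is one attempt and no reset: what is moved stays moved. The work goes in short steps, Python scripts to look and compute and a tool call to move; the robot and the scene stay as the last step left them, time stands still between calls to the robot, and variables do not carry over. Pictures are saved under pics/ and viewed, at most 14 in all, crops included, and the job is handed in when it is done.

Besides the shell and the picture viewer there is one more tool, called after "Request:" by a JSON object that holds its "api" and its "payload", one argument or row to a line. step_arm: Moves the arm, as the interface text tells. Its arguments: {"type":"object","properties":{"targets":{"type":"array","items":{"type":"array"}},"jaw":{"type":"number"},"grip_force":{"type":"number"}},"required":["targets"]}

```bash
mkdir -p pics; ls; cat > h.py <<'E'
import numpy as np, cv2
from rig import env, get_image, close_job
def save(n,f):
    d=get_image(n); cv2.imwrite('pics/'+f,d['img'][:,:,::-1]); np.savez('pics/'+f[:-4]+'.npz',**d); return d
def cloud(d):
    """world xyz per pixel from the depth map"""
    h,w=d['z_map'].shape
    u,v=np.meshgrid(np.arange(w),np.arange(h))
    p=cv2.undistortPoints(np.stack([u,v],-1).reshape(-1,1,2).astype(float),d['intrinsics'],d['D']).reshape(h,w,2)
    z=d['z_map'][...,None]
    c=np.concatenate([p*z,z],-1)
    R=cv2.Rodrigues(d['rvec'])[0]
    return (c-d['tvec'].ravel())@R
def ray(d,uv,z):
    """pixels to world on plane z"""
    p=cv2.undistortPoints(np.array(uv,float).reshape(-1,1,2),d['intrinsics'],d['D']).reshape(-1,2)
    R=cv2.Rodrigues(d['rvec'])[0]
    r=np.c_[p,np.ones(len(p))]@R; o=-R.T@d['tvec'].ravel()
    return o+r*((z-o[2])/r[:,2])[:,None]
E
python3 - <<'E'
from h import *
for n in('scene','top'):
    d=save(n,n+'0.png'); R=cv2.Rodrigues(d['rvec'])[0]; print(n,-R.T@d['tvec'].ravel(),R[2],d['intrinsics'][0])
s=env.observe(); print(s)
E
```

```text
pics
scene [ 1.09626801 -1.01182371  0.71201292] [-0.39846199  0.79770599 -0.4526513 ] [511.43559549   0.         285.62559492]
top [0.44649052 0.12994688 1.14089682] [ 0.08626487  0.01393783 -0.99617474] [389.86445581   0.         280.83239714]
{'time_s': 0.1, 'q': array([-8.13763891e+01,  2.18356087e+01,  7.43790259e+01, -7.20357512e-04,
        8.38585826e+01, -1.23342759e+01]), 'qvel': array([ 0.04352589, -0.06522179, -0.13872406,  0.05128104,  0.00277244,
        0.03377979]), 'joint_efforts': array([ 3.51045652e-03, -4.49218011e+01, -2.31653666e+01, -1.50562009e-04,
        3.77762553e-03, -1.09239755e-05]), 'position': array([ 0.19668478, -0.51329498,  0.19369596]), 'tool_rot': array([[ 9.33843122e-01,  3.57682795e-01, -2.03968307e-04],
       [ 3.57682758e-01, -9.33842306e-01,  1.26156069e-03],
       [ 2.60764320e-04, -1.25105572e-03, -9.99999183e-01]]), 'ft_force': array([ 0.37590112,  0.18448967, -0.05539484]), 'wrist_torque': array([0.00742205, 0.00059111, 0.02454555]), 'gripper_force': 0.0, 'grip_width': 0.08525055576214634}
```

View pics/scene0.png

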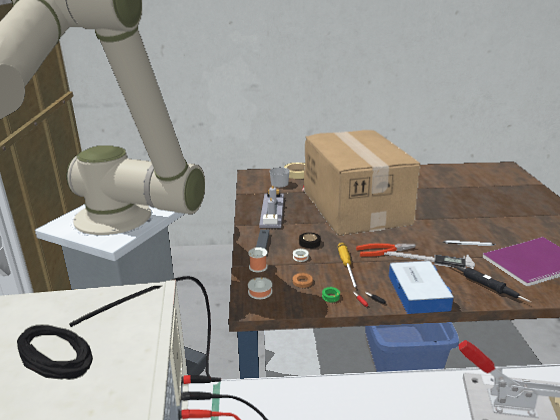

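View pics/top0.png

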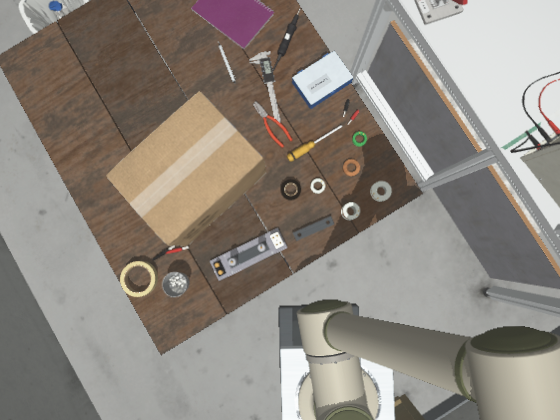

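The scene view shows the tall coil at (258,260), short coil (260,288), thin coil (301,255), ring (303,281), and the green decoy (331,295). The top view shows the core at (248,254) with its white block at (278,240), the yoke at (313,226), and the coils at (350,211), (381,191) and (318,185). The ring is at (351,167), the tape at (290,189), and the cup at (175,284).

```bash
python3 - <<'E'
from h import *
L=lambda f:dict(np.load(f))
t=L('pics/top0.npz'); C=cloud(t); s=L('pics/scene0.npz'); S=cloud(s)
print('table z', [C[r,c].round(4) for r,c in((200,250),(215,340),(180,340),(250,200))])
# height mask on top-of-object, connected comps
m=((C[...,2]>0.006)&(C[...,2]<0.12)&(t['z_map']>0)).astype(np.uint8)
m[:120]=0;m[300:]=0;m[:,:150]=0;m[:,400:]=0
n,lab,st,ce=cv2.connectedComponentsWithStats(m)
for i in range(1,n):
    if st[i,4]<40: continue
    k=lab==i; zt=np.percentile(C[k][:,2],95); 
    P=C[k&(C[...,2]>zt-0.005)]
    r=cv2.minAreaRect((P[:,:2]*1000).astype(np.float32))
    (cx,cy),rad=cv2.minEnclosingCircle((P[:,:2]*1000).astype(np.float32))
    print(ce[i].round(),st[i,4],'ztop %.4f'%zt,'rect',np.round(r[0]),np.round(r[1]),round(r[2],1),'circ',round(cx,1),round(cy,1),round(rad,1))
crop=t['img'][150:290,200:400,::-1]
cv2.imwrite('pics/c1.png',cv2.resize(crop,None,fx=4,fy=4,interpolation=cv2.INTER_CUBIC))
E
```

```text
table z [array([0.5801, 0.2358, 0.0021]), array([ 0.5289, -0.0267,  0.0026]), array([ 0.6328, -0.0312, -0.0008]), array([0.4372, 0.3851, 0.0007])]
[272. 134.] 104 ztop 0.0169 rect [773. 167.] [96. 14.] 32.9 circ 775.2 164.7 48.0
[282. 129.] 93 ztop 0.0167 rect [787. 134.] [78. 12.] 36.8 circ 784.5 137.8 39.3
[305. 148.] 300 ztop 0.0264 rect [718.  84.] [21. 83.] 27.7 circ 719.0 85.1 41.8
[359. 138.] 94 ztop 0.0177 rect [752. -91.] [38. 40.] 88.3 circ 752.4 -91.1 21.0
[351. 167.] 156 ztop 0.0143 rect [667. -63.] [48. 45.] 86.9 circ 667.4 -63.2 24.4
[216. 214.] 809 ztop 0.1160 rect [555. 300.] [  7. 309.] 41.4 circ 557.6 301.8 154.5
[317. 185.] 92 ztop 0.0186 rect [616.  37.] [38. 39.] 88.6 circ 615.1 38.2 20.3
[290. 190.] 249 ztop 0.0222 rect [606. 117.] [58. 56.] 89.0 circ 606.3 117.6 29.9
[381. 191.] 259 ztop 0.0259 rect [ 595. -146.] [55. 56.] 87.2 circ 594.3 -145.4 29.0
[351. 211.] 185 ztop 0.0473 rect [536. -52.] [46. 45.] 88.7 circ 537.3 -52.5 23.8
[313. 228.] 351 ztop 0.0175 rect [491.  54.] [ 26. 119.] 22.2 circ 489.5 53.6 60.0
[248. 254.] 1667 ztop 0.0570 rect [422. 245.] [ 21. 111.] 24.3 circ 422.1 244.7 55.3
[153. 278.] 145 ztop 0.0276 rect [361. 518.] [68. 15.] 0.2 circ 361.0 524.9 34.0
[175. 284.] 387 ztop 0.0499 rect [345. 448.] [68. 66.] 88.9 circ 345.6 447.5 35.2
```

View pics/c1.png

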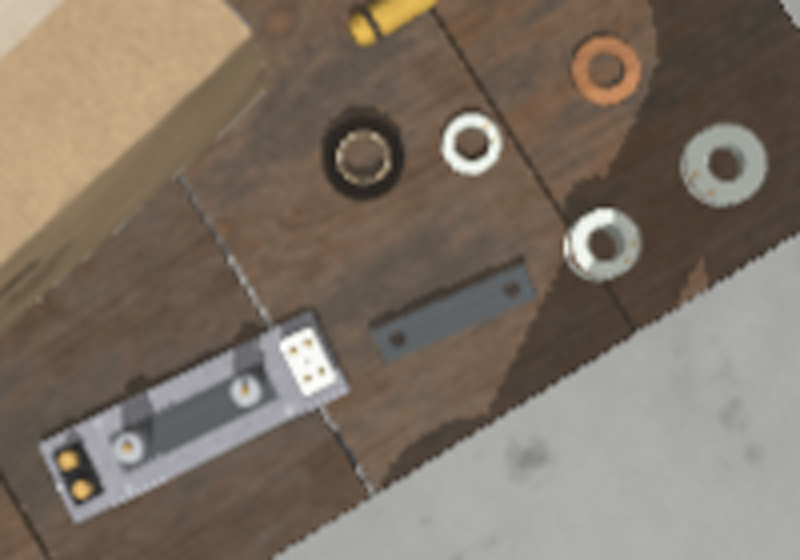

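The crop confirms that the white block is next to the limb at crop (245,390). The other limb is at (130,447), and the yoke holes are at (398,340) and (511,290). Next I'll refine the centres by casting rays onto the known top heights.

```bash
cat >> h.py <<'E'
def circ(P):
    A=np.c_[2*P[:,:2],np.ones(len(P))]; b=(P[:,:2]**2).sum(1)
    x=np.linalg.lstsq(A,b,rcond=None)[0]; return x[:2],np.sqrt(x[2]+x[0]**2+x[1]**2)
def blob(d,u,v,mask,r):
    """outer contour pixels of the blob nearest u,v in a window"""
    m=np.zeros_like(mask,np.uint8); m[v-r:v+r+1,u-r:u+r+1]=mask[v-r:v+r+1,u-r:u+r+1]
    cs,_=cv2.findContours(m,cv2.RETR_EXTERNAL,cv2.CHAIN_APPROX_NONE)
    return max(cs,key=cv2.contourArea).reshape(-1,2)
E
python3 - <<'E'
from h import *
t=dict(np.load('pics/top0.npz')); C=cloud(t); im=t['img'].astype(int); hsv=cv2.cvtColor(t['img'],cv2.COLOR_RGB2HSV)
for nm,u,v,z,r in(('tall',351,211,.044,12),('short',381,191,.022,15),('thin',317,185,.014,11),('ring',351,167,.010,12)):
    m=(hsv[...,1]>110)&(hsv[...,2]>140) if nm=='ring' else (hsv[...,1]<60)&(hsv[...,2]>(95 if nm!='thin' else 130))
    c=blob(t,u,v,m,r); P=ray(t,c,z); x,R=circ(P); (cx,cy),rr=cv2.minEnclosingCircle((P[:,:2]*1000).astype(np.float32))
    M=ray(t,c.mean(0),z)[0]
    print(nm,'fit',(x*1000).round(1),round(R*1000,1),'encl',round(cx,1),round(cy,1),round(rr,1),'mean',(M[:2]*1e3).round(1))
# limb tops
big=cv2.resize(t['img'],None,fx=8,fy=8,interpolation=cv2.INTER_CUBIC); g=cv2.cvtColor(big,cv2.COLOR_RGB2GRAY)
for u,v in((261,247),(232,261)):
    w=t['img'][v-6:v+7,u-6:u+7]; print(u,v); print(w.max(-1))
for u,v in((299,234),(327,222)):
    print(t['img'][v-4:v+5,u-4:u+5].max(-1))
# yoke outline
m=(C[...,2]>.006)&(C[...,2]<.03); c=blob(t,313,228,m,32); P=ray(t,c,.014); print('yoke',cv2.minAreaRect((P[:,:2]*1000).astype(np.float32)))
# box/hazards near core: points higher than .08
k=(C[...,2]>.08)&(t['z_map']>0)&(C[...,0]>.3)&(C[...,0]<.8)&(C[...,1]>0)&(C[...,1]<.6)
B=C[k]; cv2.imwrite
print('box',np.round(cv2.boxPoints(cv2.minAreaRect((B[:,:2]*1000).astype(np.float32)))),B[:,2].max())
E
```

```text
tall fit [537.4 -50.3] 25.7 encl 537.2 -50.6 28.0 mean [536.9 -50.7]
short fit [ 594.5 -143.7] 30.2 encl 593.5 -144.2 32.5 mean [ 594.1 -143.6]
thin fit [615.4  37. ] 21.7 encl 615.6 37.1 22.9 mean [615.  37.]
ring fit [667.8 -63.7] 23.6 encl 667.6 -64.0 25.1 mean [667.4 -63.6]
261 247
[[171 168 164 130 109 110 104  94  83  73  76 147 169]
 [172 172 169 134 105  96  84  71  66  65  66 133 164]
 [173 173 162 125  98  92 101  97  81  69  66 106 156]
 [162 149 128 115 128 127 132 150 125  86  70  91 141]
 [128 105 101 143 178 153 135 181 176 126  83  91 121]
 [ 97  97 121 178 202 169 146 186 203 164 107  94 109]
 [ 98  98 135 189 205 191 175 191 208 184 126  97  99]
 [ 99 100 131 184 204 201 193 197 206 184 130  99 100]
 [ 99 100 115 166 197 198 203 207 202 167 120 100 100]
 [ 99  99  98 128 173 199 206 192 175 138 106 113 133]
 [ 99  99  98  98 129 157 164 145 123 117 134 151 166]
 [ 99  98  98  98  98  99 100 112 132 149 166 173 171]
 [ 98  98  98  99  99 111 132 148 165 170 170 172 173]]
232 261
[[177 175 176 175 138 108 100 103  87  76  70  66  88]
 [175 173 175 175 132  93  80  80 
[... 812 characters left out ...]
 100 100]
 [101 101  84  71  68  69  87  99 100]
 [ 99 101  95  81  75  81  95 101 101]
 [ 95 100 100  98  93  98 101  99 102]
 [ 94  99 101 101 102  99 105 112 112]]
[[ 75  81  87  90  97 100 101 101  94]
 [ 87  97 101 101  98 100 102 102 101]
 [101 101 101  95  92  87  94  99 100]
 [101 102  96  85  86  76  78  96 101]
 [102 101  91  77  75  76  73  94 102]
 [100 100  97  83  77  81  84  98 102]
 [101 102 102  96  87  89  98 101 102]
 [103 102 101 101 101 101 100  99 104]
 [100 101 101 100 100 101 105 109 113]]
yoke ((491.0712890625, 54.72491455078125), (25.896053314208984, 119.79702758789062), 22.118488311767578)
box [[155. 170.]
 [366. -73.]
 [842. 340.]
 [631. 583.]] 0.20816603338724676
```

```bash
python3 - <<'E'
from h import *
from scipy.optimize import least_squares
t=dict(np.load('pics/top0.npz')); hsv=cv2.cvtColor(t['img'],cv2.COLOR_RGB2HSV)
R=cv2.Rodrigues(t['rvec'])[0]; o=(-R.T@t['tvec'].ravel())[:2]
for nm,u,v,z,r,rad in(('tall',351,211,.044,12,.024),('short',381,191,.022,15,.029)):
    m=(hsv[...,1]<60)&(hsv[...,2]>95)
    c=blob(t,u,v,m,r); P=ray(t,c,z)[:,:2]; q=P.mean(0); d=(q-o)/np.linalg.norm(q-o)
    P=P[(P-q)@d>-.004]
    # radius free common dilation: fit centre with radius fixed
    s=least_squares(lambda x:np.hypot(*(P-x).T)-rad,q,loss='soft_l1',f_scale=.001); print(nm,(s.x*1e3).round(1),'res',(s.fun*1e3).mean().round(2))
L=ray(t,[[260.95,247.5],[231.5,261.75]],.06)[:,:2]*1e3; d=L[1]-L[0]; print('limbs',L.round(1),np.linalg.norm(d),np.degrees(np.arctan2(d[1],d[0])),L.mean(0))
H=ray(t,[[299.2,234.5],[327.2,222.3]],.014)[:,:2]*1e3; d=H[0]-H[1]; print('holes',H.round(1),np.linalg.norm(d),np.degrees(np.arctan2(d[1],d[0])),H.mean(0))
# base outline check
C=cloud(t); m=(C[...,2]>.006)&(C[...,2]<.045); c=blob(t,248,254,m,50); P=ray(t,c,.012); print('base',cv2.minAreaRect((P[:,:2]*1000).astype(np.float32)))
# second view: scene
s=dict(np.load('pics/scene0.npz')); S=cloud(s)
for nm,xy,z in(('tall',(.537,-.052),.044),('short',(.5945,-.145),.022),('thin',(.615,.0375),.014),('ring',(.6675,-.0635),.01)):
    k=(np.hypot(S[...,0]-xy[0],S[...,1]-xy[1])<.04)&(abs(S[...,2]-z)<.004)&(s['z_map']>0)
    print(nm,k.sum(),[round(a*1e3,1) for a in cv2.minAreaRect((S[k][:,:2]).astype(np.float32))[0]],(S[k].mean(0)*1e3).round(1))
k=(np.hypot(S[...,0]-.42,S[...,1]-.245)<.08)&(S[...,2]>.055)&(S[...,2]<.08)&(s['z_map']>0); print(S[k].mean(0),k.sum())
E
```

```text
tall [538.7 -52.9] res -0.04
short [ 595.4 -145.6] res -0.11
limbs [[440.4 202.5]
 [403.3 284.7]] 90.20426054483565 114.34245652853534 [421.84167572 243.64164949]
holes [[474.8  94.4]
 [507.9  12.6]] 88.32124603733452 112.01856768870834 [491.32208033  53.50128487]
base ((422.5090026855469, 244.46676635742188), (65.70706939697266, 219.51170349121094), 23.85103988647461)
tall 123 [536.9, -52.7] [536.3 -52.4  43.9]
short 234 [593.5, -144.9] [ 594.2 -145.8   22. ]
thin 82 [614.4, 39.4] [613.8  37.6  13.4]
ring 172 [666.3, -63.7] [667.3 -65.7   9.8]
[0.42322374 0.23788715 0.05982803] 55
```

```bash
cat > plan.py <<'E'
# usage: plan.py "x y z yaw" ... (mm, deg): prints shift/turn fractions, each leg from the previous pose
import sys
from h import *
from scipy.spatial.transform import Rotation as Ro
s=env.observe(); p=np.array(s['position']); R=np.array(s['tool_rot'])
print('t',round(s['time_s'],2),(p*1e3).round(1),'yaw',np.degrees(np.arctan2(R[1,0],R[0,0])).round(2),'q',np.round(s['q']),'F',np.round(s['ft_force'],1),'w',round(s['grip_width']*1e3,1),round(s['gripper_force']))
for a in sys.argv[1:]:
    x,y,z,w=map(float,a.split()); c,n=np.cos(np.radians(w)),np.sin(np.radians(w))
    T=np.array([[c,n,0],[n,-c,0],[0,0,-1]]); q=np.array([x,y,z])/1e3
    print((R.T@(q-p)/.3).round(4).tolist(),(np.degrees(Ro.from_matrix(R.T@T).as_rotvec())/45).round(4).tolist()); p,R=q,T
E
python3 plan.py "380 -280 180 64" "537.8 -52.5 110 108" "537.8 -52.5 65 114" "537.8 -52.5 1 114"
```

```text
t 0.1 [ 196.7 -513.3  193.7] yaw 20.96 q [-81.  22.  74.  -0.  84. -12.] F [ 0.4  0.2 -0.1] w 85.3 0
[0.8488, -0.5076, 0.0465] [-0.0014, -0.0009, -0.9565]
[0.9122, 0.1403, 0.2333] [0.0, 0.0, -0.9778]
[0.0, 0.0, 0.15] [0.0, 0.0, -0.1333]
[0.0, 0.0, 0.2133] [0.0, 0.0, 0.0]
```

Request:
{"api": "step_arm", "payload": {
  "targets": [
    [[0.849,-0.508,0.047],[-0.001,-0.001,-0.957]],
    [[0.849,-0.508,0.047],[-0.001,-0.001,-0.957]],
    [[0.849,-0.508,0.047],[-0.001,-0.001,-0.957]],
    [[0.849,-0.508,0.047],[-0.001,-0.001,-0.957]],
    [[0.849,-0.508,0.047],[-0.001,-0.001,-0.957]],
    [[0.849,-0.508,0.047],[-0.001,-0.001,-0.957]],
    [[0.849,-0.508,0.047],[-0.001,-0.001,-0.957]],
    [[0.849,-0.508,0.047],[-0.001,-0.001,-0.957]],
    [[0.849,-0.508,0.047],[-0.001,-0.001,-0.957]]
  ],
  "jaw": 70,
  "grip_force": 40
}}

```text
time_s: 0.85
position: [0.381, -0.2782, 0.1799]
tool_rot: [[0.435, 0.901, -0.0], [0.901, -0.435, -0.001], [-0.001, -0.0, -1.0]]
ft_force: [-0.4, -1.2, 0.8]
grip_width: 0.07
gripper_force: 0.0
```

Request:
{"api": "step_arm", "payload": {
  "targets": [
    [[0.912,0.14,0.233],[0,0,-0.978]],
    [[0.912,0.14,0.233],[0,0,-0.978]],
    [[0.912,0.14,0.233],[0,0,-0.978]],
    [[0.912,0.14,0.233],[0,0,-0.978]],
    [[0.912,0.14,0.233],[0,0,-0.978]],
    [[0.912,0.14,0.233],[0,0,-0.978]],
    [[0.912,0.14,0.233],[0,0,-0.978]],
    [[0.912,0.14,0.233],[0,0,-0.978]],
    [[0.912,0.14,0.233],[0,0,-0.978]]
  ]
}}

```text
time_s: 1.6
position: [0.5378, -0.0528, 0.1091]
tool_rot: [[-0.311, 0.951, -0.002], [0.951, 0.311, -0.001], [-0.0, -0.002, -1.0]]
ft_force: [0.1, -0.9, -0.1]
grip_width: 0.0697
gripper_force: 0.0
```

```bash
python3 plan.py "537.8 -52.5 65 114" "537.8 -52.5 1 114"
```

```text
t 1.6 [537.8 -52.8 109.1] yaw 108.09 q [-18.  25.  84.  -0.  71. -36.] F [ 0.1 -0.9 -0.1] w 69.7 0
[0.001, 0.0006, 0.147] [-0.0024, 0.0005, -0.1313]
[0.0, 0.0, 0.2133] [0.0, 0.0, 0.0]
```

Request:
{"api": "step_arm", "payload": {
  "targets": [
    [[0.001,0.001,0.08],[-0.002,0,-0.131]],
    [[0.001,0.001,0.16],[-0.002,0,-0.131]],
    [[0.001,0.001,0.23],[-0.002,0,-0.131]],
    [[0.001,0.001,0.29],[-0.002,0,-0.131]],
    [[0.001,0.001,0.33],[-0.002,0,-0.131]],
    [[0.001,0.001,0.36],[-0.002,0,-0.131]],
    [[0.001,0.001,0.36],[-0.002,0,-0.131]]
  ]
}}

```text
time_s: 2.18
position: [0.5368, -0.054, 0.0008]
tool_rot: [[-0.403, 0.915, -0.001], [0.915, 0.403, -0.0], [0.0, -0.001, -1.0]]
ft_force: [-0.4, 0.0, -0.6]
grip_width: 0.0702
gripper_force: 0.0
```

Request:
{"api": "step_arm", "payload": {
  "targets": [
    [[0,0,0],[0,0,0]],
    [[0,0,0],[0,0,0]],
    [[0,0,0],[0,0,0]],
    [[0,0,0],[0,0,0]],
    [[0,0,0],[0,0,0]],
    [[0,0,0],[0,0,0]],
    [[0,0,-0.01],[0,0,0]],
    [[0,0,-0.03],[0,0,0]],
    [[0,0,-0.06],[0,0,0]]
  ],
  "jaw": 40
}}

```text
time_s: 2.93
position: [0.5376, -0.0523, 0.0204]
tool_rot: [[-0.406, 0.914, 0.001], [0.914, 0.406, -0.0], [-0.0, 0.001, -1.0]]
ft_force: [-0.3, 0.3, -0.8]
grip_width: 0.044
gripper_force: 40.9
```

```bash
python3 -c "
from h import *
d=save('scene','s1.png');cv2.imwrite('pics/s1c.png',cv2.resize(d['img'][150:310,180:380,::-1],None,fx=4,fy=4,interpolation=cv2.INTER_CUBIC))"
python3 plan.py "537.8 -52.5 100 114" "440.5 202.9 100 114.2" "440.5 202.9 75 114.2"
```

```text
t 2.98 [538.7 -52.6  22.4] yaw 113.93 q [-18.  32.  90.   0.  58. -42.] F [ 1.1 -0.6  0.9] w 43.7 41
[0.0007, -0.0018, -0.2585] [0.004, 0.0035, -0.0015]
[0.9096, 0.05, 0.0] [0.0, 0.0, -0.0044]
[0.0, 0.0, 0.0833] [0.0, 0.0, 0.0]
```

View pics/s1c.png

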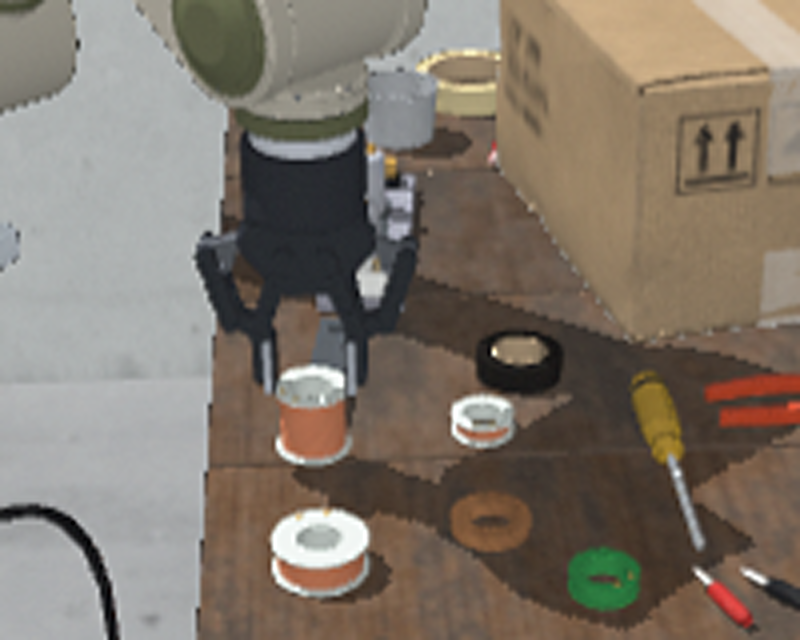

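The coil at crop (312,420) sits between the fingers, and the jaw stopped at 44 mm. I'll use depth to check whether it has actually lifted.

```bash
python3 - <<'E'
from h import *
for f in('s1','scene0'):
    s=dict(np.load(f'pics/{f}.npz')); S=cloud(s)
    for v in range(238,268,2):
        u=180+312//4; print(v,(S[v,u]*1e3).round(1),s['img'][v,u], end=' | ')
    print()
    # finger tips right: column at u=180+355/4
    for v in range(236,262,3): print(v,(S[v,269]*1e3).round(1),s['img'][v,269],(S[v,246]*1e3).round(1),s['img'][v,246])
E
```

```text
238 [475.2  59.4  14.1] [ 96 100 107] | 240 [479.7  51.4  12.9] [ 88  93 101] | 242 [526.  -28.8  59.7] [255 255 255] | 244 [530.  -36.   58.6] [168 176 171] | 246 [531.  -38.1  54.1] [176 184 180] | 248 [531.3 -38.9  48.8] [172 180 175] | 250 [546.5 -65.5  61. ] [158 166 164] | 252 [547.8 -68.1  57. ] [175 120  95] | 254 [548.3 -69.3  52. ] [175 108  78] | 256 [547.4 -68.   45.3] [173 107  78] | 258 [546.  -65.8  37.9] [171 105  77] | 260 [544.7 -64.1  30.7] [172 107  78] | 262 [548.1 -70.2  29.2] [177 109  79] | 264 [546.  -66.9  20.8] [170 130 113] | 266 [546.7 -68.5  16. ] [111 106  98] | 
236 [568.2 -46.8  96.7] [47 50 55] [518.1 -72.9  97.5] [143 151 158]
239 [567.3 -45.4  87.3] [49 53 57] [516.3 -70.6  87.5] [149 156 164]
242 [565.9 -43.2  77.3] [51 53 59] [516.  -70.7  78.9] [147 154 162]
245 [567.1 -45.8  70.3] [52 57 62] [514.1 -68.2  68.5] [145 151 159]
248 [517.2  44.9   0.6] [109  97  88] [515.4 -71.1  61.7] [127 119 116]
251 [5.247e+02 3.100e+01 5.000e-01] [111  96  84] [469.3   2.9   1.1] [121  97  81]
254 [5.319e+02 1.740e+01 4.000e-01] [115 102  89] [475.   -7.   -1.
[... 760 characters left out ...]
5  15.3] [168 105  76] | 
236 [485.2 104.8   0. ] [59 53 47] [424.6  79.   -1.8] [113  96  85]
239 [494.2  88.2   1. ] [59 52 47] [438.1  56.4   3.2] [117  95  81]
242 [499.7  77.6  -1.9] [57 51 46] [446.6  41.8   3.2] [117  95  80]
245 [5.092e+02 5.990e+01 1.000e-01] [54 48 45] [450.9  34.2  -1.3] [116  92  75]
248 [517.9  43.7   1.4] [103  90  79] [4.605e+02 1.780e+01 3.000e-01] [118  95  80]
251 [523.5  33.1  -1. ] [107  93  81] [4.686e+02 4.100e+00 2.000e-01] [67 55 45]
254 [532.5  16.2   1.2] [110  96  84] [ 4.766e+02 -9.600e+00  4.000e-01] [69 57 47]
257 [537.7   6.4  -1.3] [112  97  83] [485.7 -25.    2. ] [68 57 48]
260 [547.9 -12.5   2.7] [116  93  76] [491.6 -35.1  -0. ] [68 54 47]
```

```bash
python3 -c "
from h import *
a=dict(np.load('pics/s1.npz'))['img'][205:280,220:310,::-1]
t=get_image('top')['img'][170:250,310:400,::-1]
cv2.imwrite('pics/z1.png',np.hstack([cv2.resize(x,(400,400),interpolation=cv2.INTER_CUBIC) for x in(a,t)]))"
```

```text
(no output)
```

View pics/z1.png

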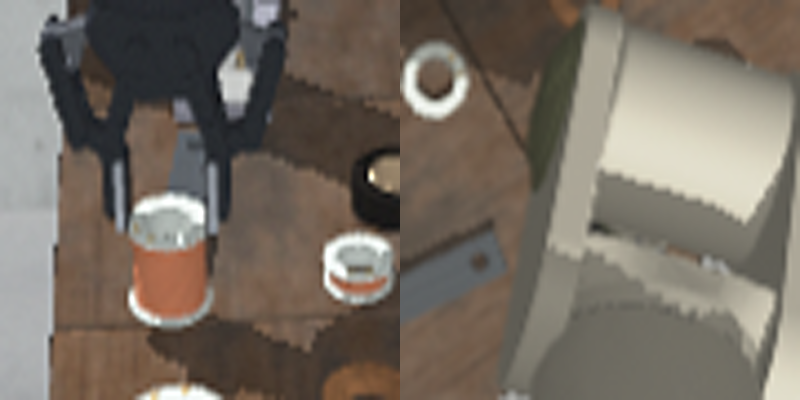

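```bash
python3 - <<'E'
from h import *
s=dict(np.load('pics/s1.npz')); S=cloud(s); im=s['img'].astype(int)
a=np.radians(114); X=np.array([np.cos(a),np.sin(a)]); Y=np.array([np.sin(a),-np.cos(a)])
D=S[...,:2]-np.array([.538,-.0525]); lx=D@X*1e3; ly=D@Y*1e3; z=S[...,2]*1e3
k=(abs(lx)<30)&(abs(ly)<60)&(z>8)&(s['z_map']>0)
for lo in range(-60,60,6):
    q=k&(ly>=lo)&(ly<lo+6)
    if q.sum(): print(lo,q.sum(),'zmin %.0f'%z[q].min(),'z sorted',np.sort(z[q])[:6].round(0),'lx',np.median(lx[q]).round(0))
b=k&(abs(ly)<12)&(z>75); print('body low',np.sort(z[b])[:10].round(),)
E
```

```text
-60 128 zmin 113 z sorted [113. 117. 118. 120. 124. 124.] lx -12.0
-54 92 zmin 104 z sorted [104. 108. 108. 108. 111. 112.] lx -10.0
-48 64 zmin 104 z sorted [104. 108. 110. 110. 110. 110.] lx -6.0
-42 58 zmin 70 z sorted [ 70. 102. 102. 106. 106. 107.] lx -7.0
-36 125 zmin 68 z sorted [68. 72. 72. 72. 72. 73.] lx -11.0
-30 155 zmin 62 z sorted [62. 62. 65. 65. 68. 69.] lx -13.0
-24 148 zmin 18 z sorted [18. 19. 20. 21. 22. 22.] lx -14.0
-18 120 zmin 19 z sorted [19. 19. 19. 19. 20. 20.] lx -14.0
-12 120 zmin 18 z sorted [18. 19. 19. 19. 20. 21.] lx -13.0
-6 135 zmin 17 z sorted [17. 18. 18. 20. 21. 22.] lx -12.0
0 125 zmin 16 z sorted [16. 18. 19. 21. 22. 23.] lx -13.0
6 147 zmin 16 z sorted [16. 19. 20. 20. 20. 20.] lx -14.0
12 186 zmin 18 z sorted [18. 19. 19. 20. 20. 22.] lx -14.0
18 238 zmin 15 z sorted [15. 17. 17. 18. 18. 19.] lx -15.0
24 319 zmin 61 z sorted [61. 63. 66. 67. 67. 70.] lx -14.0
30 302 zmin 65 z sorted [65. 69. 71. 73. 74. 77.] lx -11.0
36 177 zmin 102 z sorted [102. 103. 106. 106. 107. 109.] lx -6.0
42 154 zmin 107 z sorted [107. 108. 109. 110. 110. 111.] lx -3.0
48 142 zmin 108 z sorted [108. 110. 111. 113. 115. 117.] lx -1.0
54 120 zmin 117 z sorted [117. 122. 125. 127. 128. 129.] lx 5.0
body low [130. 130. 132. 133. 133. 133. 133. 133. 133. 134.]
```

The depth map puts the fingertips at z≈60 and the gripper body at z≈130, while the reported TCP is 22. So the real tips are about 37 mm above the reported TCP, and the coil is held only by its top rim. I'll set it back down and regrip lower.

Request:
{"api": "step_arm", "payload": {
  "targets": [
    [[0,0,0.02],[0,0,0]],
    [[0,0,0.04],[0,0,0]],
    [[0,0,0.05],[0,0,0]],
    [[0,0,0.055],[0,0,0]],
    [[0,0,0.06],[0,0,0]],
    [[0,0,0.06],[0,0,0]]
  ]
}}

```text
time_s: 3.53
position: [0.5373, -0.0523, 0.0032]
tool_rot: [[-0.406, 0.914, 0.001], [0.914, 0.406, -0.001], [-0.001, 0.0, -1.0]]
ft_force: [-7.3, 1.4, 21.5]
grip_width: 0.044
gripper_force: 47.9
```

Request:
{"api": "step_arm", "payload": {
  "targets": [
    [[0,0,0],[0,0,0]],
    [[0,0,0],[0,0,0]],
    [[0,0,0],[0,0,0]],
    [[0,0,0.03],[0,0,0]],
    [[0,0,0.06],[0,0,0]],
    [[0,0,0.09],[0,0,0]],
    [[0,0,0.1],[0,0,0]],
    [[0,0,0.1],[0,0,0]]
  ],
  "jaw": 72
}}

```text
time_s: 4.2
position: [0.5372, -0.0522, -0.0295]
tool_rot: [[-0.406, 0.914, -0.001], [0.914, 0.406, 0.0], [0.001, -0.001, -1.0]]
ft_force: [0.7, -0.1, 0.4]
grip_width: 0.0719
gripper_force: 0.0
```

```bash
cat > tip.py <<'E'
from h import *
s=get_image('scene'); o=env.observe(); S=cloud(s); p=np.array(o['position']); R=np.array(o['tool_rot'])
D=(S-p)*1e3; lx=D@R[:,0]; ly=D@R[:,1]; z=S[...,2]*1e3
im=s['img'].astype(int)
k=(abs(lx)<20)&(z>3)&(s['z_map']>0)&(im.max(-1)-im.min(-1)<30)
h=o['grip_width']*500
for lo,hi in((-h-10,-h-1),(h+1,h+10)):
    q=k&(ly>lo)&(ly<hi); print('tip z',np.sort(z[q])[:12].round(1),'lx',np.median(lx[q]).round(1))
print((p*1e3).round(1),h*2,np.round(o['ft_force'],1))
np.savez('pics/last.npz',**s); cv2.imwrite('pics/last.png',s['img'][:,:,::-1])
E
python3 tip.py
```

```text
tip z [16.4 19.8 20.2 20.8 21.5 22.5 23.5 24.4 26.  26.4 27.6 28.8] lx -8.3
tip z [ 3.3  4.2 20.1 20.7 21.3 21.5 24.  24.3 26.4 26.9 27.4 27.7] lx -7.0
[537.6 -52.3 -28.8] 71.70387198183367 [-1.1 -0.7  0.5]
```

Request:
{"api": "step_arm", "payload": {
  "targets": [
    [[0,0,0.02],[0,0,0]],
    [[0,0,0.02],[0,0,0]],
    [[0,0,0.02],[0,0,0]]
  ]
}}

```text
time_s: 4.5
position: [0.5378, -0.0524, -0.0342]
tool_rot: [[-0.406, 0.914, 0.001], [0.914, 0.406, -0.0], [-0.001, 0.001, -1.0]]
ft_force: [0.3, -0.4, -0.1]
grip_width: 0.0718
gripper_force: 0.0
```

Request:
{"api": "step_arm", "payload": {
  "targets": [
    [[0,0,0],[0,0,0]],
    [[0,0,0],[0,0,0]],
    [[0,0,0],[0,0,0]],
    [[0,0,0],[0,0,0]],
    [[0,0,0],[0,0,0]],
    [[0,0,0],[0,0,0]],
    [[0,0,-0.01],[0,0,0]],
    [[0,0,-0.04],[0,0,0]],
    [[0,0,-0.08],[0,0,0]],
    [[0,0,-0.1],[0,0,0]]
  ],
  "jaw": 40
}}

```text
time_s: 5.33
position: [0.5382, -0.0525, -0.0027]
tool_rot: [[-0.406, 0.914, 0.002], [0.914, 0.406, -0.001], [-0.002, 0.002, -1.0]]
ft_force: [1.4, 1.0, -1.7]
grip_width: 0.0473
gripper_force: 41.4
```

```bash
python3 tip.py; python3 -c "
from h import *
s=dict(np.load('pics/last.npz')); a=s['img'][205:280,220:310,::-1]; cv2.imwrite('pics/z2.png',cv2.resize(a,(480,400),interpolation=cv2.INTER_CUBIC))
S=cloud(s); im=s['img'].astype(int); k=(np.hypot(S[...,0]-.538,S[...,1]+.0525)<.035)&(S[...,2]>.01)&(s['z_map']>0)&(im[...,0]>im[...,2]+40); print('copper z',np.percentile(S[k][:,2],[2,50,98]))"
```

```text
tip z [38.2 39.3 40.5 42.5 44.6 47.3 48.  48.  48.3 48.6 49.8 50.8] lx -10.4
tip z [39.9 40.6 43.2 45.3 45.8 45.9 46.1 46.9 47.7 48.6 48.7 49.5] lx -9.9
[538.6 -52.6  -2. ] 46.84775067073576 [ 0.8 -0.3 -0.5]
copper z [0.03506951 0.05260505 0.07094377]
```

View pics/z2.png

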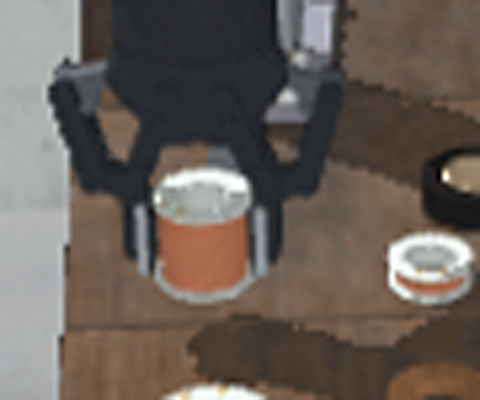

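The coil is now held over its full height, with its bottom at TCP+34.5 and the tips at about TCP+41. Next I'll carry it over the limb beside the white block.

```bash
python3 plan.py "538 -52.5 50 114.2" "440.5 202.9 50 114.2" "440.5 202.9 30 114.2" "440.5 202.9 -22 114.2"
```

```text
t 5.38 [538.6 -52.6  -2. ] yaw 113.93 q [-18.  34.  91.  -0.  55. -42.] F [ 0.8 -0.3 -0.5] w 46.8 41
[0.0008, -0.0012, -0.1735] [0.0039, 0.0036, -0.0059]
[0.9097, 0.0525, 0.0] [0.0, 0.0, 0.0]
[0.0, 0.0, 0.0667] [0.0, 0.0, 0.0]
[0.0, 0.0, 0.1733] [0.0, 0.0, 0.0]
```

Request:
{"api": "step_arm", "payload": {
  "targets": [
    [[0,0,-0.05],[0,0,0]],
    [[0,-0.001,-0.12],[0.004,0.004,-0.006]],
    [[0.05,0.001,-0.174],[0.004,0.004,-0.006]],
    [[0.15,0.007,-0.174],[0.004,0.004,-0.006]],
    [[0.28,0.015,-0.174],[0.004,0.004,-0.006]],
    [[0.41,0.022,-0.174],[0.004,0.004,-0.006]],
    [[0.54,0.03,-0.174],[0.004,0.004,-0.006]],
    [[0.67,0.038,-0.174],[0.004,0.004,-0.006]],
    [[0.79,0.045,-0.174],[0.004,0.004,-0.006]],
    [[0.87,0.05,-0.174],[0.004,0.004,-0.006]]
  ]
}}

```text
time_s: 6.22
position: [0.4437, 0.1947, 0.0479]
tool_rot: [[-0.411, 0.911, -0.004], [0.911, 0.411, 0.001], [0.003, -0.003, -1.0]]
ft_force: [0.4, 0.7, -2.3]
grip_width: 0.0469
gripper_force: 41.6
```

```bash
python3 plan.py "440.5 202.9 50 114.2" "440.5 202.9 -22 114.2"
```

```text
t 6.22 [443.7 194.7  47.9] yaw 114.29 q [ 10.  25.  97.   0.  58. -15.] F [ 0.4  0.7 -2.3] w 46.9 42
[0.0293, 0.0014, -0.007] [-0.0035, -0.0034, 0.002]
[0.0, 0.0, 0.24] [0.0, 0.0, 0.0]
```

Request:
{"api": "step_arm", "payload": {
  "targets": [
    [[0.02,0.001,0],[0,0,0]],
    [[0.034,0.002,0],[0,0,0]],
    [[0.034,0.002,0],[0,0,0]],
    [[0.034,0.002,0],[0,0,0]]
  ]
}}

```text
time_s: 6.55
position: [0.4424, 0.201, 0.0479]
tool_rot: [[-0.409, 0.912, -0.003], [0.912, 0.409, 0.001], [0.002, -0.002, -1.0]]
ft_force: [-0.3, -0.1, -1.3]
grip_width: 0.047
gripper_force: 41.6
```

```bash
for i in 1 2 3; do python3 -c "
from h import *
d=save('scene','s2.png'); d=save('top','t2.png')"; python3 plan.py "440.5 202.9 50 114.2"; done;  python3 - <<'E'
from h import *
s=dict(np.load('pics/s2.npz'));t=dict(np.load('pics/t2.npz'))
cv2.imwrite('pics/z3.png',np.hstack([cv2.resize(x,(400,400),interpolation=cv2.INTER_CUBIC) for x in(s['img'][170:240,235:305,::-1],t['img'][200:290,210:300,::-1])]))
S=cloud(s); im=s['img'].astype(int)
k=(np.hypot(S[...,0]-.44,S[...,1]-.203)<.035)&(S[...,2]>.07)&(s['z_map']>0)&(im[...,0]>im[...,2]+40)
print(k.sum(),S[k].mean(0),np.percentile(S[k][:,2],[2,98]))
E
```

```text
t 6.65 [442.5 200.8  47.9] yaw 114.11 q [ 10.  25.  97.   0.  58. -14.] F [-0.7 -0.5 -1.9] w 47.1 42
[0.0091, -0.0034, -0.0071] [-0.0027, -0.0025, -0.002]
t 6.75 [442.4 201.   47.9] yaw 114.12 q [ 10.  25.  97.   0.  58. -14.] F [-0.2 -0.  -1.2] w 47.2 42
[0.0085, -0.0032, -0.007] [-0.0027, -0.0026, -0.0019]
t 6.85 [442.3 201.2  47.9] yaw 114.14 q [ 10.  25.  97.   0.  58. -14.] F [-0.7 -0.6 -2. ] w 47.4 42
[0.0075, -0.0032, -0.0069] [-0.0026, -0.0026, -0.0014]
158 [0.44805264 0.18897517 0.10384262] [0.0857188  0.12131914]
```

View pics/z3.png

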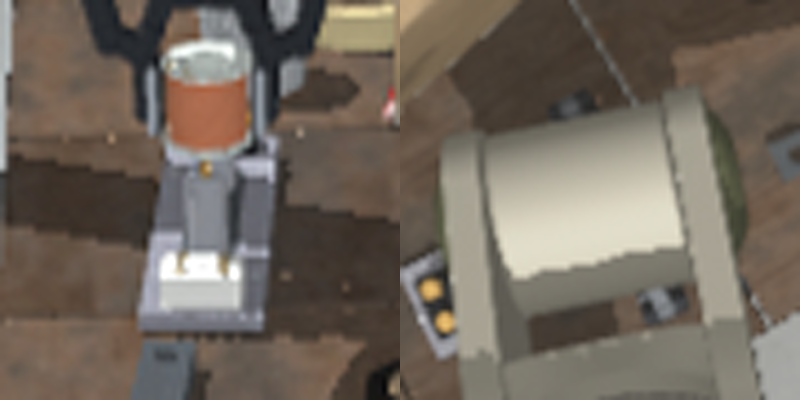

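The coil at (207,95) is laterally centred on the stud at (208,168). A 2.5 mm shift along the core is still needed, then a slow descent.

Request:
{"api": "step_arm", "payload": {
  "targets": [
    [[0.008,-0.003,0.0],[-0.003,-0.003,-0.002]],
    [[0.008,-0.003,0.03],[-0.003,-0.003,-0.002]],
    [[0.008,-0.003,0.06],[-0.003,-0.003,-0.002]],
    [[0.008,-0.003,0.08],[-0.003,-0.003,-0.002]],
    [[0.008,-0.003,0.095],[-0.003,-0.003,-0.002]],
    [[0.008,-0.003,0.11],[-0.003,-0.003,-0.002]],
    [[0.008,-0.003,0.12],[-0.003,-0.003,-0.002]],
    [[0.008,-0.003,0.12],[-0.003,-0.003,-0.002]]
  ]
}}

```text
time_s: 7.52
position: [0.4398, 0.2036, 0.0113]
tool_rot: [[-0.411, 0.912, -0.001], [0.912, 0.411, -0.0], [0.0, -0.001, -1.0]]
ft_force: [-0.2, 0.4, -1.5]
grip_width: 0.0473
gripper_force: 41.6
```

```bash
python3 plan.py "440.5 202.9 -22 114.2"
```

```text
t 7.52 [439.8 203.6  11.3] yaw 114.28 q [ 11.  28.  99.  -0.  52. -13.] F [-0.2  0.4 -1.5] w 47.3 42
[-0.0031, 0.0011, 0.111] [-0.0009, -0.0, 0.0019]
```

Request:
{"api": "step_arm", "payload": {
  "targets": [
    [[-0.002,0.001,0.03],[0,0,0]],
    [[-0.002,0.001,0.055],[0,0,0]],
    [[-0.002,0.001,0.075],[0,0,0]],
    [[-0.002,0.001,0.09],[0,0,0]],
    [[-0.002,0.001,0.1],[0,0,0]],
    [[-0.002,0.001,0.107],[0,0,0]],
    [[-0.002,0.001,0.11],[0,0,0]],
    [[-0.002,0.001,0.11],[0,0,0]]
  ]
}}

```text
time_s: 8.18
position: [0.4406, 0.2032, -0.0211]
tool_rot: [[-0.411, 0.911, 0.0], [0.911, 0.411, -0.0], [-0.0, 0.0, -1.0]]
ft_force: [0.2, 0.4, -1.3]
grip_width: 0.047
gripper_force: 41.6
```

Request:
{"api": "step_arm", "payload": {
  "targets": [
    [[0,0,0],[0,0,0]],
    [[0,0,0],[0,0,0]],
    [[0,0,0],[0,0,0]],
    [[0,0,-0.04],[0,0,0]],
    [[0,0,-0.12],[0,0,0]],
    [[0,0,-0.24],[0,0,0]],
    [[0,0,-0.3],[0,0,0]],
    [[0,0,-0.3],[0,0,0]]
  ],
  "jaw": 64
}}

```text
time_s: 8.85
position: [0.4427, 0.2037, 0.0728]
tool_rot: [[-0.412, 0.911, 0.008], [0.911, 0.412, 0.001], [-0.002, 0.008, -1.0]]
ft_force: [1.1, -0.3, 0.2]
grip_width: 0.0642
gripper_force: 0.0
```

```bash
python3 plan.py "595 -145.3 80 114.2" "594.7 -145.3 -36 114.2"
python3 - <<'E'
from h import *
s=save('scene','s3.png'); S=cloud(s)
k=(np.hypot(S[...,0]-.4405,S[...,1]-.203)<.03)&(S[...,2]>.05)&(S[...,2]<.062)&(s['z_map']>0)&(s['img'].min(-1)>130)
print(k.sum(),S[k].mean(0),np.percentile(S[k],[3,97],axis=0))
E
```

```text
t 8.85 [442.7 203.7  72.8] yaw 114.3 q [ 11.  23.  95.  -0.  61. -14.] F [ 1.1 -0.3  0.2] w 64.2 0
[-1.2694, -0.0158, -0.0216] [0.0101, 0.0026, 0.0023]
[0.0004, -0.0009, 0.3867] [0.0, 0.0, 0.0]
77 [0.44019281 0.20201901 0.05631415] [[0.41765041 0.18348419 0.05282714]
 [0.45855605 0.22619872 0.05951345]]
```

The tall coil is seated, with its top at 56 mm. Next is the short coil.

Request:
{"api": "step_arm", "payload": {
  "targets": [
    [[-0.13,-0.001,-0.02],[0.01,0.002,0.002]],
    [[-0.27,-0.003,-0.02],[0.01,0.002,0.002]],
    [[-0.4,-0.005,-0.02],[0.01,0.002,0.002]],
    [[-0.54,-0.007,-0.02],[0.01,0.002,0.002]],
    [[-0.67,-0.008,-0.02],[0.01,0.002,0.002]],
    [[-0.8,-0.01,-0.02],[0.01,0.002,0.002]],
    [[-0.93,-0.012,-0.02],[0.01,0.002,0.002]],
    [[-1,-0.012,-0.02],[0.01,0.002,0.002]],
    [[-1,-0.012,-0.02],[0.01,0.002,0.002]]
  ],
  "jaw": 78
}}

```text
time_s: 9.65
position: [0.5617, -0.0757, 0.0733]
tool_rot: [[-0.406, 0.914, -0.008], [0.914, 0.406, -0.002], [0.001, -0.008, -1.0]]
ft_force: [-0.8, 0.9, -0.7]
grip_width: 0.0785
gripper_force: 0.0
```

```bash
python3 plan.py "594.7 -145.3 40 114.2" "594.7 -145.3 -37 114.2"
```

```text
t 9.65 [561.7 -75.7  73.3] yaw 113.95 q [-19.  30.  82.  -0.  68. -43.] F [-0.8  0.9 -0.7] w 78.5 0
[-0.2569, 0.0074, 0.1107] [-0.0107, -0.0017, -0.0055]
[0.0, 0.0, 0.2567] [0.0, 0.0, 0.0]
```

Request:
{"api": "step_arm", "payload": {
  "targets": [
    [[-0.13,0.004,0.05],[-0.01,-0.002,-0.005]],
    [[-0.25,0.005,0.1],[-0.01,-0.002,-0.005]],
    [[-0.257,0.005,0.17],[-0.01,-0.002,-0.005]],
    [[-0.257,0.005,0.22],[-0.01,-0.002,-0.005]],
    [[-0.257,0.005,0.22],[-0.01,-0.002,-0.005]],
    [[-0.257,0.005,0.22],[-0.01,-0.002,-0.005]]
  ]
}}

```text
time_s: 10.15
position: [0.5923, -0.1406, 0.0078]
tool_rot: [[-0.414, 0.91, -0.002], [0.91, 0.414, 0.001], [0.002, -0.002, -1.0]]
ft_force: [-0.1, 0.4, 0.1]
grip_width: 0.0781
gripper_force: 0.0
```

```bash
python3 plan.py "594.7 -145.3 -37 114.2"
```

```text
t 10.15 [ 592.3 -140.6    7.8] yaw 114.45 q [-24.  38.  79.   0.  63. -49.] F [-0.1  0.4  0.1] w 78.1 0
[-0.018, 0.001, 0.1492] [-0.0021, -0.0028, 0.0055]
```

Request:
{"api": "step_arm", "payload": {
  "targets": [
    [[-0.016,0.001,0.04],[-0.002,-0.003,0]],
    [[-0.016,0.001,0.08],[-0.002,-0.003,0]],
    [[-0.016,0.001,0.11],[-0.002,-0.003,0]],
    [[-0.016,0.001,0.135],[-0.002,-0.003,0]],
    [[-0.016,0.001,0.149],[-0.002,-0.003,0]],
    [[-0.016,0.001,0.149],[-0.002,-0.003,0]],
    [[-0.016,0.001,0.149],[-0.002,-0.003,0]]
  ]
}}

```text
time_s: 10.73
position: [0.5956, -0.1457, -0.0356]
tool_rot: [[-0.414, 0.91, 0.003], [0.91, 0.414, -0.002], [-0.003, 0.002, -1.0]]
ft_force: [-0.2, 0.2, 0.0]
grip_width: 0.0779
gripper_force: 0.0
```

```bash
python3 plan.py "594.7 -145.3 -37 114.2"; python3 tip.py
```

```text
t 10.73 [ 595.6 -145.7  -35.6] yaw 114.43 q [-25.  42.  80.  -0.  58. -49.] F [-0.2  0.2  0. ] w 77.9 0
[0.0027, -0.0022, 0.0047] [0.0027, 0.0036, 0.0051]
tip z [15.9 16.2 16.5 17.3 19.3 21.4 21.6 21.6 21.6 21.7 24.2 26.1] lx -8.1
tip z [ 9.5 14.8 15.6 17.1 17.4 18.3 19.  21.  21.8 22.  23.5 23.8] lx -7.6
[ 595.8 -145.8  -35.3] 78.0651549935686 [-0.2 -0.3  0.2]
```

Request:
{"api": "step_arm", "payload": {
  "targets": [
    [[0.002,-0.001,0.012],[0,0,0]],
    [[0.002,-0.001,0.012],[0,0,0]],
    [[0.002,-0.001,0.012],[0,0,0]],
    [[0.002,-0.001,0.012],[0,0,0]],
    [[0.002,-0.001,0.012],[0,0,0]],
    [[0.002,-0.001,0.012],[0,0,0]],
    [[0.002,-0.001,0.012],[0,0,0]],
    [[0.002,-0.001,0],[0,0,0]],
    [[0.002,-0.001,-0.04],[0,0,0]],
    [[0.002,-0.001,-0.1],[0,0,0]]
  ],
  "jaw": 50
}}

```text
time_s: 11.62
position: [0.5938, -0.1449, -0.0064]
tool_rot: [[-0.413, 0.911, -0.001], [0.911, 0.413, -0.0], [0.0, -0.001, -1.0]]
ft_force: [0.7, 0.1, -1.3]
grip_width: 0.0565
gripper_force: 43.0
```

```bash
python3 plan.py "595 -145.3 60 114.2" "403.7 285.1 60 114.2"; python3 tip.py; python3 - <<'E'
from h import *
s=dict(np.load('pics/last.npz')); S=cloud(s); im=s['img'].astype(int)
k=(np.hypot(S[...,0]-.595,S[...,1]+.1455)<.033)&(S[...,2]>.003)&(s['z_map']>0)&(im[...,0]>im[...,2]+40); print('copper z',np.percentile(S[k][:,2],[2,98]))
E
```

```text
t 11.62 [ 593.8 -144.9   -6.4] yaw 114.42 q [-25.  39.  79.  -0.  62. -49.] F [ 0.7  0.1 -1.3] w 56.5 43
[-0.0027, 0.0029, -0.2215] [-0.0007, -0.0001, 0.0048]
[1.57, 0.0065, 0.0] [0.0, 0.0, 0.0]
tip z [37.1 38.4 39.5 39.7 40.3 41.3 41.8 42.  42.3 43.7 44.7 45.2] lx -8.6
tip z [37.5 37.6 42.3 42.3 42.6 43.4 43.8 45.3 46.  46.1 46.5 47.8] lx -8.6
[ 596.2 -145.9   -1.8] 56.44504663297439 [ 1.6 -0.4  2.5]
copper z [0.03323442 0.05462758]
```

```bash
python3 plan.py "595 -145.3 50 114.2" "403.7 285.1 50 114.2"; python3 - <<'E'
from h import *
t=dict(np.load('pics/top0.npz'))
P=ray(t,[[107,178],[175,243],[262,157],[200,92]],.2)[:,:2]*1e3; print(P.round())
a=np.radians(114.2);Y=np.array([np.sin(a),-np.cos(a)]);X=np.array([np.cos(a),np.sin(a)])
for L in((440.5,202.9),(403.7,285.1)): print([((p-L)@X).round() for p in P],[((p-L)@Y).round() for p in P])
E
```

```text
t 11.67 [ 596.2 -145.9   -1.8] yaw 114.43 q [-25.  39.  79.  -0.  62. -49.] F [ 1.6 -0.4  2.5] w 56.4 43
[0.0025, -0.002, -0.1728] [0.0057, 0.0072, 0.005]
[1.57, 0.0065, 0.0] [0.0, 0.0, 0.0]
[[621. 571.]
 [457. 401.]
 [662. 186.]
 [833. 338.]]
[np.float64(261.0), np.float64(174.0), np.float64(-106.0), np.float64(-37.0)] [np.float64(316.0), np.float64(96.0), np.float64(195.0), np.float64(413.0)]
[np.float64(171.0), np.float64(84.0), np.float64(-196.0), np.float64(-127.0)] [np.float64(316.0), np.float64(96.0), np.float64(195.0), np.float64(413.0)]
```

Request:
{"api": "step_arm", "payload": {
  "targets": [
    [[0,0,-0.05],[0,0,0]],
    [[0,0,-0.12],[0,0,0]],
    [[0.05,0,-0.18],[0,0,0.005]],
    [[0.15,0,-0.19],[0,0,0.005]],
    [[0.27,0.001,-0.19],[0,0,0.005]],
    [[0.4,0.002,-0.19],[0,0,0.005]],
    [[0.53,0.003,-0.19],[0,0,0.005]],
    [[0.65,0.004,-0.19],[0,0,0.005]],
    [[0.75,0.004,-0.19],[0,0,0.005]],
    [[0.8,0.004,-0.19],[0,0,0.005]]
  ]
}}

```text
time_s: 12.5
position: [0.4946, 0.0766, 0.0509]
tool_rot: [[-0.412, 0.911, 0.002], [0.911, 0.412, -0.001], [-0.002, 0.001, -1.0]]
ft_force: [0.9, -0.3, -0.9]
grip_width: 0.0566
gripper_force: 43.2
```

Request:
{"api": "step_arm", "payload": {
  "targets": [
    [[0.08,0,0],[0,0,0]],
    [[0.2,0,0],[0,0,0]],
    [[0.32,0.001,0],[0,0,0]],
    [[0.44,0.001,0],[0,0,0]],
    [[0.56,0.002,0],[0,0,0]],
    [[0.66,0.002,0],[0,0,0]],
    [[0.72,0.003,0],[0,0,0]],
    [[0.75,0.003,0],[0,0,0]],
    [[0.75,0.003,0],[0,0,0]],
    [[0.75,0.003,0],[0,0,0]]
  ]
}}

```text
time_s: 13.33
position: [0.4055, 0.279, 0.0501]
tool_rot: [[-0.41, 0.912, 0.003], [0.912, 0.41, -0.002], [-0.003, 0.002, -1.0]]
ft_force: [-0.6, 0.2, -1.7]
grip_width: 0.0567
gripper_force: 43.2
```

```bash
python3 plan.py "403.7 285.1 20 114.2"; cat > chk.py <<'E'
# coil or ring held over the limb at F: copper pixels in the scene view -> z range and lateral centre
import sys
from h import *
s=get_image('scene'); o=env.observe(); S=cloud(s); im=s['img'].astype(int); p=np.array(o['position']); R=np.array(o['tool_rot'])
D=(S-p)*1e3; lx,ly=D@R[:,0],D@R[:,1]
k=(abs(lx)<40)&(abs(ly)<40)&(S[...,2]*1e3>p[2]*1e3+20)&(S[...,2]*1e3<p[2]*1e3+75)&(s['z_map']>0)&(im[...,0]>im[...,2]+35)
print('n',k.sum(),'z',(np.percentile(S[k][:,2],[2,98])*1e3).round(1),'ly',np.percentile(ly[k],[1,99]).round(1),'lx',np.percentile(lx[k],[1,99]).round(1))
v,u=np.nonzero(k); v,u=int(v.mean()),int(u.mean()); print(u,v)
cv2.imwrite('pics/'+sys.argv[1],cv2.resize(s['img'][v-30:v+45,u-37:u+38,::-1],(450,450),interpolation=cv2.INTER_CUBIC))
E
python3 chk.py z4.png; python3 plan.py "403.7 285.1 50 114.2"
```

```text
t 13.33 [405.5 279.   50.1] yaw 114.22 q [21. 25. 96. -0. 59. -3.] F [-0.6  0.2 -1.7] w 56.7 43
[0.0213, 0.0027, 0.1002] [0.0027, 0.0038, 0.0005]
n 78 z [ 92.9 110.8] ly [-24.3  24.6] lx [-30.4  -2.8]
272 179
t 13.38 [405.7 278.6  50.1] yaw 114.16 q [21. 25. 96. -0. 59. -3.] F [ 0.5  0.1 -1.1] w 56.9 43
[0.0225, 0.0027, 0.0002] [0.0027, 0.0038, -0.0008]
```

View pics/z4.png

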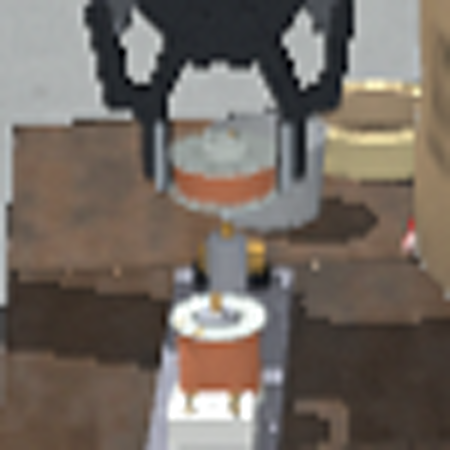

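The coil at (225,175) is lined up above the stud at (228,228), and the tall coil is seated at (218,340). Now I'll lower it.

Request:
{"api": "step_arm", "payload": {
  "targets": [
    [[0.021,0.003,0.0],[0.003,0.004,0]],
    [[0.021,0.003,0.03],[0.003,0.004,0]],
    [[0.021,0.003,0.055],[0.003,0.004,0]],
    [[0.021,0.003,0.07],[0.003,0.004,0]],
    [[0.021,0.003,0.08],[0.003,0.004,0]],
    [[0.021,0.003,0.09],[0.003,0.004,0]],
    [[0.021,0.003,0.1],[0.003,0.004,0]],
    [[0.021,0.003,0.11],[0.003,0.004,0]],
    [[0.021,0.003,0.12],[0.003,0.004,0]],
    [[0.021,0.003,0.12],[0.003,0.004,0]]
  ]
}}

```text
time_s: 14.22
position: [0.4032, 0.2854, 0.0135]
tool_rot: [[-0.41, 0.912, -0.001], [0.912, 0.41, 0.0], [0.001, -0.001, -1.0]]
ft_force: [-0.0, -0.7, -1.3]
grip_width: 0.0564
gripper_force: 43.2
```

```bash
python3 plan.py "403.7 285.1 -26 114.2"
```

```text
t 14.22 [403.2 285.4  13.5] yaw 114.2 q [22. 29. 98.  0. 53. -3.] F [-0.  -0.7 -1.3] w 56.4 43
[-0.0015, 0.0012, 0.1317] [-0.0016, -0.0007, -0.0]
```

Request:
{"api": "step_arm", "payload": {
  "targets": [
    [[-0.001,0.001,0.035],[0,0,0]],
    [[-0.001,0.001,0.065],[0,0,0]],
    [[-0.001,0.001,0.09],[0,0,0]],
    [[-0.001,0.001,0.105],[0,0,0]],
    [[-0.001,0.001,0.117],[0,0,0]],
    [[-0.001,0.001,0.126],[0,0,0]],
    [[-0.001,0.001,0.13],[0,0,0]],
    [[-0.001,0.001,0.13],[0,0,0]]
  ]
}}

```text
time_s: 14.88
position: [0.4038, 0.2853, -0.0251]
tool_rot: [[-0.41, 0.912, -0.001], [0.912, 0.41, 0.0], [0.001, -0.001, -1.0]]
ft_force: [-0.2, 0.4, -0.8]
grip_width: 0.0565
gripper_force: 43.2
```

Request:
{"api": "step_arm", "payload": {
  "targets": [
    [[0,0,0],[0,0,0]],
    [[0,0,0],[0,0,0]],
    [[0,0,0],[0,0,0]],
    [[0,0,-0.04],[0,0,0]],
    [[0,0,-0.12],[0,0,0]],
    [[0,0,-0.22],[0,0,0]],
    [[0,0,-0.31],[0,0,0]],
    [[0,0,-0.33],[0,0,0]],
    [[0,0,-0.33],[0,0,0]]
  ],
  "jaw": 74
}}

```text
time_s: 15.63
position: [0.4049, 0.2857, 0.0758]
tool_rot: [[-0.41, 0.912, 0.003], [0.912, 0.41, 0.002], [0.0, 0.004, -1.0]]
ft_force: [0.5, 0.5, -0.7]
grip_width: 0.0742
gripper_force: 0.0
```

```bash
python3 - <<'E'
from h import *
s=save('scene','s4.png'); S=cloud(s)
k=(np.hypot(S[...,0]-.4037,S[...,1]-.285)<.032)&(S[...,2]>.026)&(S[...,2]<.045)&(s['z_map']>0)&(s['img'].min(-1)>130)
print(k.sum(),S[k].mean(0),np.percentile(S[k],[3,97],axis=0))
E
python3 plan.py "540 100 75 114.2" "667.4 -63.8 20 114.2"
```

```text
75 [0.40509885 0.28447726 0.03424245] [[0.37919945 0.26592147 0.0280951 ]
 [0.4276435  0.31095766 0.04315103]]
t 15.68 [404.  285.4  74.3] yaw 114.2 q [21. 24. 94.  0. 63. -3.] F [ 0.2  0.1 -1.2] w 73.9 0
[-0.7494, 0.16, -0.0025] [0.0013, -0.0006, 0.0]
[-0.6721, 0.1635, 0.1833] [0.0, 0.0, 0.0]
```

The short coil is seated, with its top at 34 mm. Next is the ring.

Request:
{"api": "step_arm", "payload": {
  "targets": [
    [[-0.1,0.02,0],[0,0,0]],
    [[-0.21,0.044,0],[0,0,0]],
    [[-0.33,0.07,0],[0,0,0]],
    [[-0.45,0.096,0],[0,0,0]],
    [[-0.57,0.12,0],[0,0,0]],
    [[-0.69,0.147,0],[0,0,0]],
    [[-0.75,0.16,0],[0,0,0]],
    [[-0.86,0.19,0.03],[0,0,0]],
    [[-0.97,0.22,0.06],[0,0,0]],
    [[-1,0.23,0.07],[0,0,0]]
  ],
  "jaw": 68
}}

```text
time_s: 16.52
position: [0.5911, 0.0363, 0.0496]
tool_rot: [[-0.407, 0.913, -0.003], [0.913, 0.407, -0.0], [0.001, -0.003, -1.0]]
ft_force: [-0.1, 0.7, -0.8]
grip_width: 0.0681
gripper_force: 0.0
```

```bash
python3 plan.py "667.4 -63.8 -10 114.2"
```

```text
t 16.52 [591.1  36.3  49.6] yaw 114.02 q [ -8.  34.  79.  -0.  67. -32.] F [-0.1  0.7 -0.8] w 68.1 0
[-0.4088, 0.0972, 0.1979] [-0.0039, -0.0017, -0.004]
```

Request:
{"api": "step_arm", "payload": {
  "targets": [
    [[-0.12,0.028,0.02],[0,0,0]],
    [[-0.24,0.056,0.04],[-0.004,-0.002,-0.004]],
    [[-0.36,0.085,0.08],[-0.004,-0.002,-0.004]],
    [[-0.409,0.097,0.13],[-0.004,-0.002,-0.004]],
    [[-0.409,0.097,0.18],[-0.004,-0.002,-0.004]],
    [[-0.409,0.097,0.19],[-0.004,-0.002,-0.004]],
    [[-0.409,0.097,0.19],[-0.004,-0.002,-0.004]],
    [[-0.409,0.097,0.19],[-0.004,-0.002,-0.004]]
  ]
}}

```text
time_s: 17.18
position: [0.6662, -0.0592, -0.0044]
tool_rot: [[-0.413, 0.911, 0.002], [0.911, 0.413, 0.0], [-0.0, 0.002, -1.0]]
ft_force: [0.6, -0.1, 0.8]
grip_width: 0.0681
gripper_force: 0.0
```

```bash
python3 plan.py "667.4 -63.8 -38 114.2"; python3 tip.py
```

```text
t 17.18 [666.2 -59.2  -4.4] yaw 114.42 q [-15.  44.  68.   0.  68. -40.] F [ 0.6 -0.1  0.8] w 68.1 0
[-0.0156, -0.003, 0.1121] [0.0026, 0.0005, 0.005]
tip z [43.6 44.6 45.2 45.5 47.2 47.2 48.  49.4 49.7 50.3 50.6 51.5] lx -8.2
tip z [41.9 42.2 46.2 46.3 47.4 47.5 48.9 49.7 52.1 53.1 53.7 53.7] lx -8.1
[666.6 -59.3  -3.7] 68.18324197116749 [0.2 0.2 0.6]
```

Request:
{"api": "step_arm", "payload": {
  "targets": [
    [[-0.015,-0.003,0.03],[0.002,0,0.004]],
    [[-0.015,-0.003,0.06],[0.002,0,0.004]],
    [[-0.015,-0.003,0.085],[0.002,0,0.004]],
    [[-0.015,-0.003,0.105],[0.002,0,0.004]],
    [[-0.015,-0.003,0.116],[0.002,0,0.004]],
    [[-0.015,-0.003,0.116],[0.002,0,0.004]],
    [[-0.015,-0.003,0.116],[0.002,0,0.004]]
  ]
}}

```text
time_s: 17.82
position: [0.6678, -0.0644, -0.0392]
tool_rot: [[-0.41, 0.912, 0.001], [0.912, 0.41, -0.0], [-0.001, 0.001, -1.0]]
ft_force: [-1.3, 0.1, 0.8]
grip_width: 0.0678
gripper_force: 0.0
```

```bash
python3 plan.py "667.4 -63.8 -40 114.2"; python3 tip.py
```

```text
t 17.82 [667.8 -64.4 -39.2] yaw 114.2 q [-16.  46.  69.  -0.  64. -40.] F [-1.3  0.1  0.8] w 67.8 0
[0.0024, -0.0003, 0.0025] [0.0013, 0.0012, 0.0001]
tip z [10.9 11.8 12.  12.1 14.8 15.  16.2 16.4 16.8 19.7 19.9 20.8] lx -8.6
tip z [ 4.2  6.8  8.4 11.3 11.4 12.5 12.5 13.  13.7 13.7 16.4 16.7] lx -8.4
[667.9 -64.5 -38.9] 68.08051412855949 [0.2 0.4 0. ]
```

Request:
{"api": "step_arm", "payload": {
  "targets": [
    [[0.001,0,0.006],[0,0,0]],
    [[0.001,0,0.006],[0,0,0]],
    [[0.001,0,0.006],[0,0,0]],
    [[0.001,0,0.006],[0,0,0]],
    [[0.001,0,0.006],[0,0,0]],
    [[0.001,0,0.006],[0,0,0]],
    [[0.001,0,0.006],[0,0,0]],
    [[0.001,0,0],[0,0,0]],
    [[0.001,0,-0.03],[0,0,0]],
    [[0.001,0,-0.1],[0,0,0]]
  ],
  "jaw": 44
}}

```text
time_s: 18.7
position: [0.6659, -0.0638, -0.0109]
tool_rot: [[-0.41, 0.912, -0.004], [0.912, 0.41, 0.001], [0.002, -0.003, -1.0]]
ft_force: [0.1, -0.1, -0.3]
grip_width: 0.0478
gripper_force: 41.3
```

```bash
python3 plan.py "667.4 -63.8 60 114.2" "403.7 285.1 60 114.2"; python3 chk.py z5.png; python3 plan.py
```

```text
t 18.7 [665.9 -63.8 -10.9] yaw 114.19 q [-16.  44.  68.  -0.  68. -40.] F [ 0.1 -0.1 -0.3] w 47.8 41
[-0.0015, 0.0038, -0.2364] [-0.0039, -0.0031, -0.0002]
[1.4211, -0.325, 0.0] [0.0, 0.0, 0.0]
n 222 z [29.1 41.3] ly [-23.9  19.6] lx [-23.4  26.8]
301 270
t 18.75 [668.9 -64.5  -4.8] yaw 114.21 q [-16.  44.  68.  -0.  68. -40.] F [ 1.4 -0.4  4.7] w 48.0 41
```

View pics/z5.png

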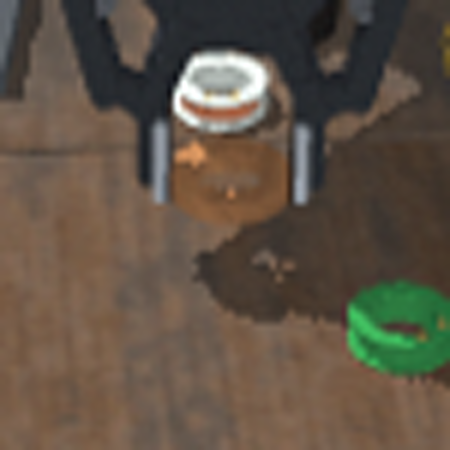

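The ring at (232,180) is held between the pads, with its bottom at about 30 mm. Now I'll carry it to the far limb.

Request:
{"api": "step_arm", "payload": {
  "targets": [
    [[0,0,-0.05],[0,0,0]],
    [[0,0,-0.12],[0,0,0]],
    [[0.05,-0.011,-0.18],[0,0,0]],
    [[0.14,-0.032,-0.19],[0,0,0]],
    [[0.24,-0.055,-0.19],[0,0,0]],
    [[0.35,-0.08,-0.19],[0,0,0]],
    [[0.46,-0.105,-0.19],[0,0,0]],
    [[0.57,-0.13,-0.19],[0,0,0]],
    [[0.66,-0.151,-0.19],[0,0,0]],
    [[0.72,-0.165,-0.19],[0,0,0]]
  ]
}}

```text
time_s: 19.58
position: [0.532, 0.1145, 0.0481]
tool_rot: [[-0.411, 0.912, 0.001], [0.912, 0.411, -0.0], [-0.001, 0.001, -1.0]]
ft_force: [0.4, -0.0, -0.3]
grip_width: 0.0479
gripper_force: 41.3
```

Request:
{"api": "step_arm", "payload": {
  "targets": [
    [[0.08,-0.018,0],[0,0,0]],
    [[0.18,-0.041,0],[0,0,0]],
    [[0.29,-0.066,0],[0,0,0]],
    [[0.4,-0.092,0],[0,0,0]],
    [[0.51,-0.117,0],[0,0,0]],
    [[0.6,-0.137,0],[0,0,0]],
    [[0.66,-0.151,0],[0,0,0]],
    [[0.69,-0.158,0],[0,0,0]],
    [[0.69,-0.158,0],[0,0,0]],
    [[0.69,-0.158,0],[0,0,0]]
  ]
}}

```text
time_s: 20.42
position: [0.4063, 0.2817, 0.0476]
tool_rot: [[-0.41, 0.912, 0.002], [0.912, 0.41, -0.0], [-0.001, 0.002, -1.0]]
ft_force: [0.2, 0.9, -0.6]
grip_width: 0.0482
gripper_force: 41.3
```

```bash
python3 plan.py "403.7 285.1 20 114.2"; python3 chk.py z6.png
```

```text
t 20.42 [406.3 281.7  47.6] yaw 114.23 q [21. 26. 96. -0. 58. -3.] F [ 0.2  0.9 -0.6] w 48.2 41
[0.0138, -0.0034, 0.092] [0.0024, 0.0017, 0.0006]
n 110 z [88.1 99.6] ly [-23.5  22.5] lx [-27.1  25.7]
272 179
```

Request:
{"api": "step_arm", "payload": {
  "targets": [
    [[0.013,-0.003,0.0],[0.002,0.002,0]],
    [[0.013,-0.003,0.025],[0.002,0.002,0]],
    [[0.013,-0.003,0.05],[0.002,0.002,0]],
    [[0.013,-0.003,0.065],[0.002,0.002,0]],
    [[0.013,-0.003,0.08],[0.002,0.002,0]],
    [[0.013,-0.003,0.09],[0.002,0.002,0]],
    [[0.013,-0.003,0.1],[0.002,0.002,0]],
    [[0.013,-0.003,0.11],[0.002,0.002,0]],
    [[0.013,-0.003,0.12],[0.002,0.002,0]],
    [[0.013,-0.003,0.12],[0.002,0.002,0]]
  ]
}}

```text
time_s: 21.3
position: [0.4031, 0.285, 0.0109]
tool_rot: [[-0.41, 0.912, -0.001], [0.912, 0.41, 0.0], [0.001, -0.001, -1.0]]
ft_force: [0.5, 0.1, 0.3]
grip_width: 0.048
gripper_force: 41.3
```

```bash
python3 plan.py "403.7 285.1 -6 114.2"; python3 chk.py z7.png
```

```text
t 21.3 [403.1 285.   10.9] yaw 114.2 q [21. 29. 98.  0. 53. -3.] F [0.5 0.1 0.3] w 48.0 41
[-0.0006, 0.0019, 0.0562] [-0.0016, -0.0008, 0.0]
n 100 z [53.1 63.9] ly [-24.   20.7] lx [-26.3  27.6]
272 189
```

Request:
{"api": "step_arm", "payload": {
  "targets": [
    [[0,0.001,0.02],[0,0,0]],
    [[0,0.001,0.035],[0,0,0]],
    [[0,0.001,0.045],[0,0,0]],
    [[0,0.001,0.052],[0,0,0]],
    [[0,0.001,0.055],[0,0,0]],
    [[0,0.001,0.055],[0,0,0]]
  ]
}}

```text
time_s: 21.85
position: [0.4036, 0.2852, -0.0053]
tool_rot: [[-0.41, 0.912, -0.001], [0.912, 0.41, 0.0], [0.001, -0.001, -1.0]]
ft_force: [0.2, -0.5, 0.2]
grip_width: 0.0482
gripper_force: 41.4
```

Request:
{"api": "step_arm", "payload": {
  "targets": [
    [[0,0,0],[0,0,0]],
    [[0,0,0],[0,0,0]],
    [[0,0,0],[0,0,0]],
    [[0,0,-0.04],[0,0,0]],
    [[0,0,-0.12],[0,0,0]],
    [[0,0,-0.22],[0,0,0]],
    [[0,0,-0.26],[0,0,0]],
    [[0,0,-0.26],[0,0,0]]
  ],
  "jaw": 62
}}

```text
time_s: 22.52
position: [0.4051, 0.2859, 0.0757]
tool_rot: [[-0.41, 0.912, 0.005], [0.912, 0.41, 0.002], [0.0, 0.005, -1.0]]
ft_force: [0.1, -0.6, 0.3]
grip_width: 0.0623
gripper_force: 0.0
```

```bash
python3 - <<'E'
from h import *
s=save('scene','s5.png'); S=cloud(s); im=s['img'].astype(int)
k=(np.hypot(S[...,0]-.4037,S[...,1]-.285)<.032)&(S[...,2]>.02)&(S[...,2]<.09)&(s['z_map']>0)&(im[...,0]>im[...,2]+35)
print(k.sum(),S[k].mean(0),np.percentile(S[k],[3,97],axis=0))
E
python3 plan.py "615.2 37.6 60 114.2"
```

```text
84 [0.40904869 0.2797556  0.04236628] [[0.38082782 0.26152798 0.02366881]
 [0.42958616 0.30416279 0.06144039]]
t 22.57 [404.2 285.5  73.9] yaw 114.2 q [21. 24. 94.  0. 62. -3.] F [-0.2  0.7  0.6] w 62.1 0
[-1.0419, 0.3026, 0.0468] [0.0032, -0.0006, -0.0]
```

Request:
{"api": "step_arm", "payload": {
  "targets": [
    [[-0.1,0.029,0],[0,0,0]],
    [[-0.21,0.061,0],[0.003,0,0]],
    [[-0.32,0.093,0],[0.003,0,0]],
    [[-0.44,0.128,0],[0.003,0,0]],
    [[-0.56,0.162,0],[0.003,0,0]],
    [[-0.68,0.197,0],[0.003,0,0]],
    [[-0.8,0.232,0],[0.003,0,0]],
    [[-0.92,0.267,0.04],[0.003,0,0]],
    [[-1,0.295,0.1],[0.003,0,0]],
    [[-1,0.302,0.15],[0.003,0,0]]
  ]
}}

```text
time_s: 23.4
position: [0.6114, 0.0445, 0.0251]
tool_rot: [[-0.406, 0.914, -0.003], [0.914, 0.406, -0.001], [-0.0, -0.003, -1.0]]
ft_force: [-0.6, -0.3, -0.8]
grip_width: 0.0622
gripper_force: 0.0
```

Request:
{"api": "step_arm", "payload": {
  "targets": [
    [[-0.042,0,0.04],[0,0,0]],
    [[-0.042,0,0.08],[0,0,0]],
    [[-0.042,0,0.1],[0,0,0]],
    [[-0.042,0,0.1],[0,0,0]],
    [[-0.042,0,0.1],[0,0,0]],
    [[-0.042,0,0.1],[0,0,0]]
  ]
}}

```text
time_s: 23.9
position: [0.6145, 0.0375, -0.0017]
tool_rot: [[-0.411, 0.912, -0.002], [0.912, 0.411, -0.001], [0.0, -0.002, -1.0]]
ft_force: [-0.5, 0.2, 0.1]
grip_width: 0.0622
gripper_force: 0.0
```

```bash
python3 plan.py "615.2 37.6 -40 114.2"; python3 - <<'E'
from h import *
s=save('scene','s6.png'); S=cloud(s)
k=(np.hypot(S[...,0]-.615,S[...,1]-.0376)<.03)&(S[...,2]>.009)&(S[...,2]<.02)&(s['z_map']>0)&(s['img'].min(-1)>120)
print(k.sum(),S[k].mean(0),np.percentile(S[k],[2,98],axis=0))
E
```

```text
t 23.9 [614.5  37.5  -1.7] yaw 114.24 q [ -7.  39.  78.  -0.  63. -32.] F [-0.5  0.2  0.1] w 62.2 0
[-0.0007, 0.0024, 0.1277] [-0.0026, -0.0001, 0.0008]
82 [0.61342189 0.03834903 0.01359157] [[0.59502289 0.01697176 0.00963955]
 [0.63326965 0.05860062 0.01775373]]
```

Request:
{"api": "step_arm", "payload": {
  "targets": [
    [[0,0.001,0.035],[-0.002,0,0]],
    [[0,0.001,0.065],[-0.002,0,0]],
    [[0,0.001,0.09],[-0.002,0,0]],
    [[0,0.001,0.108],[-0.002,0,0]],
    [[0,0.001,0.118],[-0.002,0,0]],
    [[0,0.001,0.122],[-0.002,0,0]],
    [[0,0.001,0.122],[-0.002,0,0]]
  ]
}}

```text
time_s: 24.53
position: [0.6145, 0.0373, -0.0393]
tool_rot: [[-0.41, 0.912, -0.002], [0.912, 0.41, 0.0], [0.001, -0.002, -1.0]]
ft_force: [-0.9, -0.6, 0.2]
grip_width: 0.0618
gripper_force: 0.0
```

Request:
{"api": "step_arm", "payload": {
  "targets": [
    [[0,0,0],[0,0,0]],
    [[0,0,0],[0,0,0]],
    [[0,0,0],[0,0,0]],
    [[0,0,0],[0,0,0]],
    [[0,0,0],[0,0,0]],
    [[0,0,0],[0,0,0]],
    [[0,0,-0.005],[0,0,0]],
    [[0,0,-0.02],[0,0,0]],
    [[0,0,-0.06],[0,0,0]],
    [[0,0,-0.11],[0,0,0]]
  ],
  "jaw": 36
}}

```text
time_s: 25.37
position: [0.6139, 0.0374, -0.0058]
tool_rot: [[-0.41, 0.912, -0.003], [0.912, 0.41, 0.0], [0.002, -0.003, -1.0]]
ft_force: [-0.2, -0.7, -0.4]
grip_width: 0.0403
gripper_force: 40.4
```

```bash
python3 plan.py; python3 chk.py z8.png; python3 plan.py "615 37.6 45 114.2" "403.7 285.1 45 114.2"
```

```text
t 25.37 [613.9  37.4  -5.8] yaw 114.2 q [ -8.  40.  78.  -0.  62. -32.] F [-0.2 -0.7 -0.4] w 40.3 40
n 28 z [35.2 44.6] ly [-16.8  13.7] lx [-20.5  -3.2]
300 247
t 25.42 [616.   37.2  -2.1] yaw 114.2 q [ -8.  39.  78.  -0.  62. -32.] F [1.2 0.1 2.9] w 40.1 40
[0.0023, -0.002, -0.157] [0.0028, 0.002, 0.0001]
[1.0412, -0.3043, 0.0] [0.0, 0.0, 0.0]
```

View pics/z8.png

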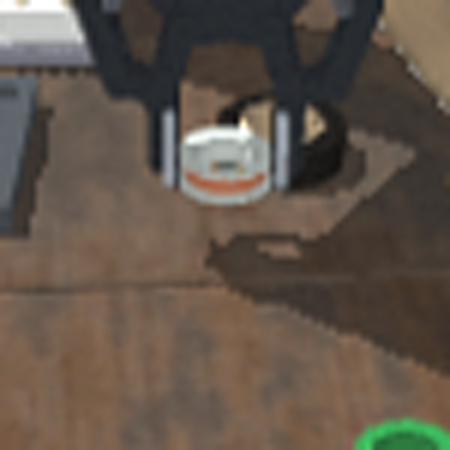

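The thin coil at (227,165) is held level. Now I'll carry it over.

Request:
{"api": "step_arm", "payload": {
  "targets": [
    [[0,0,-0.05],[0,0,0]],
    [[0,0,-0.12],[0,0,0]],
    [[0.04,-0.012,-0.17],[0,0,0]],
    [[0.11,-0.032,-0.18],[0,0,0]],
    [[0.2,-0.058,-0.18],[0,0,0]],
    [[0.3,-0.088,-0.18],[0,0,0]],
    [[0.4,-0.117,-0.18],[0,0,0]],
    [[0.48,-0.14,-0.18],[0,0,0]],
    [[0.53,-0.155,-0.18],[0,0,0]],
    [[0.54,-0.158,-0.18],[0,0,0]]
  ]
}}

```text
time_s: 26.25
position: [0.5035, 0.1673, 0.0486]
tool_rot: [[-0.412, 0.911, -0.002], [0.911, 0.412, 0.0], [0.001, -0.001, -1.0]]
ft_force: [0.1, -0.2, -0.6]
grip_width: 0.0403
gripper_force: 40.5
```

Request:
{"api": "step_arm", "payload": {
  "targets": [
    [[0.06,-0.018,0],[0,0,0]],
    [[0.15,-0.044,0],[0,0,0]],
    [[0.25,-0.073,0],[0,0,0]],
    [[0.35,-0.102,0],[0,0,0]],
    [[0.43,-0.126,0],[0,0,0]],
    [[0.48,-0.14,0],[0,0,0]],
    [[0.495,-0.145,0],[0,0,0]],
    [[0.495,-0.145,0],[0,0,0]],
    [[0.495,-0.145,0],[0,0,0]]
  ]
}}

```text
time_s: 27.0
position: [0.4056, 0.2827, 0.0484]
tool_rot: [[-0.409, 0.912, -0.0], [0.912, 0.409, -0.0], [0.0, -0.0, -1.0]]
ft_force: [1.0, 0.1, 0.0]
grip_width: 0.0405
gripper_force: 40.5
```

```bash
python3 plan.py "403.7 285.1 20 114.2"; python3 chk.py z9.png
```

```text
t 27.0 [405.6 282.7  48.4] yaw 114.17 q [21. 26. 95.  0. 59. -3.] F [1.  0.1 0. ] w 40.5 40
[0.0099, -0.0025, 0.0948] [-0.0006, -0.0002, -0.0006]
n 26 z [89.1 99.3] ly [-13.3  15.7] lx [-23.7  -1.7]
272 180
```

Request:
{"api": "step_arm", "payload": {
  "targets": [
    [[0.009,-0.002,0.0],[0,0,0]],
    [[0.009,-0.002,0.025],[0,0,0]],
    [[0.009,-0.002,0.05],[0,0,0]],
    [[0.009,-0.002,0.065],[0,0,0]],
    [[0.009,-0.002,0.075],[0,0,0]],
    [[0.009,-0.002,0.085],[0,0,0]],
    [[0.009,-0.002,0.095],[0,0,0]],
    [[0.009,-0.002,0.105],[0,0,0]],
    [[0.009,-0.002,0.115],[0,0,0]],
    [[0.009,-0.002,0.115],[0,0,0]]
  ]
}}

```text
time_s: 27.88
position: [0.4025, 0.2854, 0.0133]
tool_rot: [[-0.41, 0.912, -0.002], [0.912, 0.41, -0.0], [0.001, -0.002, -1.0]]
ft_force: [0.5, 0.6, -0.8]
grip_width: 0.0401
gripper_force: 40.5
```

```bash
python3 plan.py "403.7 285.1 6 114.2"; python3 chk.py z10.png
```

```text
t 27.88 [402.5 285.4  13.3] yaw 114.2 q [22. 29. 98.  0. 53. -3.] F [ 0.5  0.6 -0.8] w 40.1 40
[-0.0025, 0.0033, 0.0244] [-0.0026, -0.0007, 0.0]
n 93 z [34.4 66.6] ly [-23.3  23.6] lx [-24.8  10.1]
272 193
```

View pics/z10.png

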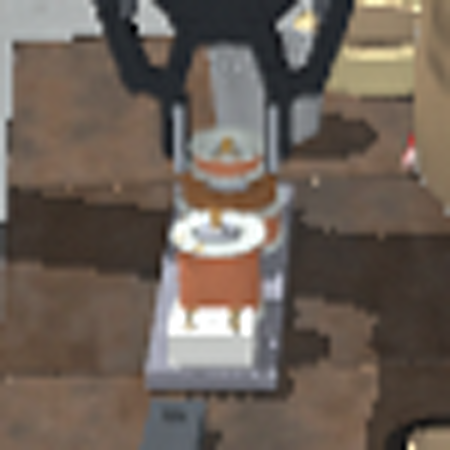

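The thin coil at (228,158) is on the limb with the stud showing through, above the brown ring at (228,190). I'll lower it the last few millimetres.

Request:
{"api": "step_arm", "payload": {
  "targets": [
    [[-0.001,0.001,0.008],[0,0,0]],
    [[-0.001,0.001,0.014],[0,0,0]],
    [[-0.001,0.001,0.019],[0,0,0]],
    [[-0.001,0.001,0.022],[0,0,0]],
    [[-0.001,0.001,0.022],[0,0,0]]
  ]
}}

```text
time_s: 28.35
position: [0.403, 0.2853, 0.007]
tool_rot: [[-0.41, 0.912, -0.002], [0.912, 0.41, -0.0], [0.001, -0.002, -1.0]]
ft_force: [0.8, -0.3, -0.3]
grip_width: 0.0402
gripper_force: 40.5
```

Request:
{"api": "step_arm", "payload": {
  "targets": [
    [[0,0,0],[0,0,0]],
    [[0,0,0],[0,0,0]],
    [[0,0,0],[0,0,0]],
    [[0,0,-0.04],[0,0,0]],
    [[0,0,-0.1],[0,0,0]],
    [[0,0,-0.18],[0,0,0]],
    [[0,0,-0.2],[0,0,0]],
    [[0,0,-0.2],[0,0,0]]
  ],
  "jaw": 56
}}

```text
time_s: 29.02
position: [0.4041, 0.2857, 0.0687]
tool_rot: [[-0.41, 0.912, 0.002], [0.912, 0.41, 0.001], [0.0, 0.002, -1.0]]
ft_force: [0.8, -0.6, 0.4]
grip_width: 0.056
gripper_force: 0.0
```

```bash
python3 - <<'E'
from h import *
s=save('scene','s7.png'); S=cloud(s); im=s['img'].astype(int)
k=(np.hypot(S[...,0]-.4037,S[...,1]-.285)<.024)&(S[...,2]>.048)&(S[...,2]<.064)&(s['z_map']>0)&(im.min(-1)>130)
print(k.sum(),S[k].mean(0),np.percentile(S[k],[3,97],axis=0))
k=(np.hypot(S[...,0]-.491,S[...,1]-.0545)<.07)&(S[...,2]>.009)&(S[...,2]<.02)&(s['z_map']>0)
r=cv2.minAreaRect((S[k][:,:2]*1000).astype(np.float32)); print('yoke',r)
E
python3 plan.py "491 54.5 70 112.1"  "491 54.5 0 112.1"
```

```text
36 [0.40518761 0.28316831 0.05809705] [[0.38615305 0.26343371 0.05463743]
 [0.42330641 0.30362437 0.06118096]]
yoke ((490.3427734375, 54.354373931884766), (25.98602294921875, 126.79085540771484), 22.514606475830078)
t 29.07 [403.4 285.4  67.4] yaw 114.2 q [22. 24. 94.  0. 62. -3.] F [-0.8  0.1 -0.7] w 56.0 0
[-0.8218, -0.0491, -0.009] [-0.0, -0.0006, 0.0467]
[0.0, 0.0, 0.2333] [0.0, 0.0, 0.0]
```

The thin coil is seated, with its top at 58 mm. The yoke is next.

Request:
{"api": "step_arm", "payload": {
  "targets": [
    [[-0.1,-0.006,0],[0,0,0.01]],
    [[-0.21,-0.012,0],[0,0,0.02]],
    [[-0.33,-0.019,0],[0,0,0.03]],
    [[-0.45,-0.027,0],[0,0,0.04]],
    [[-0.57,-0.034,0],[0,0,0.047]],
    [[-0.69,-0.041,0],[0,0,0.047]],
    [[-0.79,-0.047,0.03],[0,0,0.047]],
    [[-0.822,-0.05,0.1],[0,0,0.047]],
    [[-0.822,-0.05,0.18],[0,0,0.047]],
    [[-0.822,-0.05,0.22],[0,0,0.047]]
  ],
  "jaw": 46
}}

```text
time_s: 29.9
position: [0.4889, 0.0534, -0.0022]
tool_rot: [[-0.374, 0.927, -0.006], [0.927, 0.374, 0.001], [0.003, -0.005, -1.0]]
ft_force: [-0.0, 1.0, -0.1]
grip_width: 0.0462
gripper_force: 0.0
```

Request:
{"api": "step_arm", "payload": {
  "targets": [
    [[0,0,0],[0,0,0]],
    [[0,0,0],[0,0,0]],
    [[0,0,0],[0,0,0]]
  ]
}}

```text
time_s: 30.15
position: [0.4906, 0.0544, 0.0013]
tool_rot: [[-0.376, 0.927, -0.001], [0.927, 0.376, -0.0], [0.0, -0.001, -1.0]]
ft_force: [0.2, 0.3, 0.1]
grip_width: 0.0458
gripper_force: 0.0
```

```bash
python3 plan.py "491 54.3 -35 112.1"
```

```text
t 30.15 [490.6  54.4   1.3] yaw 112.1 q [ -7.  30.  98.  -0.  52. -30.] F [0.2 0.3 0.1] w 45.8 0
[-0.0008, 0.0011, 0.1211] [-0.0015, -0.0005, 0.0001]
```

Request:
{"api": "step_arm", "payload": {
  "targets": [
    [[-0.001,0.001,0.035],[-0.001,0,0]],
    [[-0.001,0.001,0.065],[-0.001,0,0]],
    [[-0.001,0.001,0.09],[-0.001,0,0]],
    [[-0.001,0.001,0.108],[-0.001,0,0]],
    [[-0.001,0.001,0.118],[-0.001,0,0]],
    [[-0.001,0.001,0.12],[-0.001,0,0]],
    [[-0.001,0.001,0.12],[-0.001,0,0]]
  ]
}}

```text
time_s: 30.73
position: [0.4909, 0.0541, -0.0349]
tool_rot: [[-0.376, 0.927, -0.001], [0.927, 0.376, 0.0], [0.001, -0.001, -1.0]]
ft_force: [0.4, -0.5, 0.8]
grip_width: 0.046
gripper_force: 0.0
```

Request:
{"api": "step_arm", "payload": {
  "targets": [
    [[0,0,0],[0,0,0]],
    [[0,0,0],[0,0,0]],
    [[0,0,0],[0,0,0]],
    [[0,0,0],[0,0,0]],
    [[0,0,0],[0,0,0]],
    [[0,0,0],[0,0,0]],
    [[0,0,0],[0,0,0]],
    [[0,0,0],[0,0,0]],
    [[0,0,-0.02],[0,0,0]],
    [[0,0,-0.06],[0,0,0]]
  ],
  "jaw": 18,
  "grip_force": 70
}}

```text
time_s: 31.57
position: [0.4899, 0.0542, -0.0174]
tool_rot: [[-0.376, 0.927, -0.004], [0.927, 0.376, 0.001], [0.002, -0.003, -1.0]]
ft_force: [0.2, -0.3, -4.0]
grip_width: 0.0235
gripper_force: 69.1
```

```bash
python3 plan.py; python3 - <<'E'
from h import *
s=save('scene','s8.png');s=save('scene','s8.png'); S=cloud(s)
t=save('top','t8.png')
a=np.radians(112.1);X=np.array([np.cos(a),np.sin(a)]);Y=np.array([np.sin(a),-np.cos(a)])
D=(S[...,:2]-[.491,.0543])*1e3; lx,ly=D@X,D@Y
k=(abs(ly)<16)&(abs(lx)<75)&(S[...,2]>.01)&(S[...,2]<.05)&(s['z_map']>0)
for lo in range(-70,70,10):
    q=k&(lx>=lo)&(lx<lo+10)
    if q.sum()>3: print(lo,q.sum(),np.percentile(S[q][:,2]*1e3,[5,50,95]).round(1),ly[q].mean().round(1))
print('lx ext',np.percentile(lx[k],[0.5,99.5]))
E
python3 plan.py "491 54.3 60 112.1" "422.1 244 60 114.2"
```

```text
t 31.57 [489.9  54.2 -17.4] yaw 112.08 q [ -7.  32.  99.   0.  49. -30.] F [ 0.2 -0.3 -4. ] w 23.5 69
-70 18 [21.4 28.1 36.1] -2.1
-60 45 [21.  29.5 35.3] 1.4
-50 19 [23.3 32.6 34.7] 2.7
-40 23 [29.2 33.3 35.7] 0.3
-30 17 [30.3 33.4 36. ] -0.6
-20 29 [25.4 33.1 43.9] 3.7
-10 35 [29.6 34.5 47.4] -1.6
0 14 [32.1 33.9 35.3] -3.9
10 14 [31.8 33.1 35.2] -2.2
20 12 [32.1 33.6 35.4] -1.6
30 10 [32.6 33.8 34.8] -3.0
40 8 [31.3 32.6 36.3] -6.7
50 13 [29.6 33.4 34.4] -3.9
lx ext [-64.19994134  61.47970473]
t 31.72 [491.2  54.1 -16.4] yaw 112.08 q [ -7.  32.  99.   0.  49. -30.] F [ 0.5 -0.6 -4. ] w 23.9 69
[0.001, -0.0002, -0.2547] [0.0009, 0.0002, -0.0004]
[0.6723, 0.0251, 0.0] [0.0, 0.0, -0.0467]
```

The yoke is lifted level, with its top at 33.4 along the whole bar. I'll carry it to a hover over the studs.

Request:
{"api": "step_arm", "payload": {
  "targets": [
    [[0,0,-0.04],[0,0,0]],
    [[0,0,-0.1],[0,0,0]],
    [[0.01,0,-0.16],[0,0,0]],
    [[0.04,0.001,-0.2],[0,0,-0.005]],
    [[0.1,0.004,-0.23],[0,0,-0.01]],
    [[0.18,0.007,-0.23],[0,0,-0.02]],
    [[0.27,0.01,-0.23],[0,0,-0.03]],
    [[0.36,0.013,-0.23],[0,0,-0.04]],
    [[0.45,0.017,-0.23],[0,0,-0.047]],
    [[0.52,0.019,-0.23],[0,0,-0.047]]
  ]
}}

```text
time_s: 32.55
position: [0.4363, 0.2023, 0.0516]
tool_rot: [[-0.411, 0.912, -0.002], [0.912, 0.411, 0.0], [0.001, -0.002, -1.0]]
ft_force: [-0.2, -0.3, -3.3]
grip_width: 0.0236
gripper_force: 69.5
```

Request:
{"api": "step_arm", "payload": {
  "targets": [
    [[0.05,0.002,0],[0,0,0]],
    [[0.09,0.003,0],[0,0,0]],
    [[0.12,0.004,0],[0,0,0]],
    [[0.14,0.005,0],[0,0,0]],
    [[0.148,0.005,0],[0,0,0]],
    [[0.148,0.005,0],[0,0,0]],
    [[0.148,0.005,0],[0,0,0]],
    [[0.148,0.005,0],[0,0,0]]
  ]
}}

```text
time_s: 33.22
position: [0.421, 0.2414, 0.0522]
tool_rot: [[-0.409, 0.912, -0.001], [0.912, 0.409, 0.0], [0.0, -0.0, -1.0]]
ft_force: [-0.7, -1.1, -2.8]
grip_width: 0.024
gripper_force: 69.5
```

```bash
python3 plan.py "422.1 244 50 114.2"; python3 - <<'E'
from h import *
s=save('scene','s9.png'); t=save('top','t9.png')
cv2.imwrite('pics/z11.png',np.hstack([cv2.resize(x,(400,400),interpolation=cv2.INTER_CUBIC) for x in(s['img'][160:230,235:305,::-1],t['img'][215:295,210:290,::-1])]))
E
python3 plan.py "422.1 244 50 114.2"
```

```text
t 33.22 [421.  241.4  52.2] yaw 114.16 q [16. 25. 97.  0. 59. -8.] F [-0.7 -1.1 -2.8] w 24.0 70
[0.0064, 0.0069, 0.0073] [-0.0006, -0.0005, -0.001]
t 33.32 [421.  241.5  52.2] yaw 114.16 q [16. 25. 97.  0. 59. -8.] F [-0.1  0.1 -3.6] w 23.7 70
[0.0062, 0.0069, 0.0074] [-0.0005, -0.0005, -0.001]
```

View pics/z11.png

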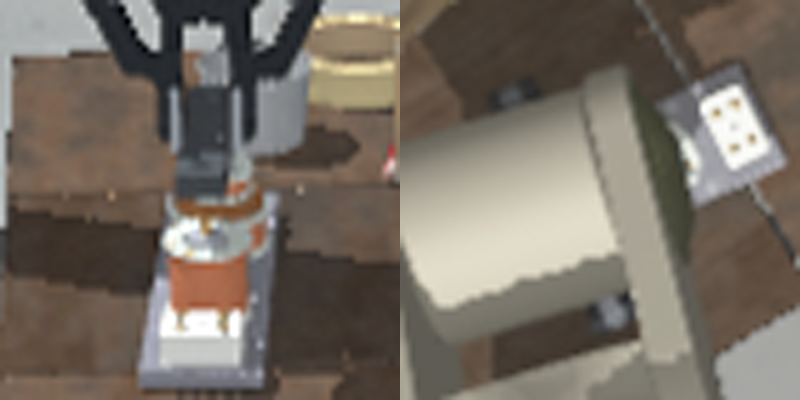

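The yoke hangs over the core, with its near hole at (205,155) and the near stud at (208,225). Next I'll measure both in this same view.

```bash
python3 - <<'E'
from h import *
s=dict(np.load('pics/s9.npz')); S=cloud(s); im=s['img'].astype(int)
p=np.array([.421,.2415]); a=np.radians(114.15);X=np.array([np.cos(a),np.sin(a)]);Y=np.array([np.sin(a),-np.cos(a)])
D=(S[...,:2]-p)*1e3; lx,ly=D@X,D@Y; z=S[...,2]*1e3
k=(abs(ly)<18)&(lx<-15)&(lx>-75)&(z>82)&(z<108)&(s['z_map']>0)
for lo in range(-65,-15,10):
    q=k&(lx>=lo)&(lx<lo+10)&(z>96); print(lo,q.sum(),'ly',np.percentile(ly[q],[4,96]).round(1),'z',np.median(z[q]).round(1))
q=k&(z<97); print('end face lx',np.percentile(lx[q],[5,50,95]).round(1),'z',np.percentile(z[q],[2,98]).round(1),'ly',np.percentile(ly[q],[3,97]).round(1))
# stud T: saturated yellow pixels
h=cv2.cvtColor(s['img'],cv2.COLOR_RGB2HSV)
for v in range(190,206): print(v,' '.join('%3d,%3d,%3d'%tuple(im[v,u]) for u in range(266,277)))
print('yoke top'); 
for v in range(174,196): print(v,' '.join('%3d'%im[v,u].max() for u in range(262,280)))
E
```

```text
-65 14 ly [-11.9  11.3] z 98.9
-55 13 ly [-10.9  12.5] z 100.1
-45 13 ly [-11.8  10.3] z 100.0
-35 12 ly [-9.9 11.2] z 100.5
-25 12 ly [-13.6   9.2] z 100.0
end face lx [-60.1 -57.2 -33.7] z [87.3 96.8] ly [-10.8  12.2]
190  88, 93, 99  87, 93, 99  90, 95,100  89, 94, 99  88, 94, 99  89, 96,101  90, 95,100  87, 92, 98  49, 52, 57 138,140,137 146,154,151
191  67, 69, 73  62, 67, 72  65, 70, 72  65, 69, 72  62, 65, 69  62, 67, 70  62, 67, 71  61, 66, 69  58, 56, 58 162,153,136 164,160,151
192  66, 69, 72  64, 69, 73  62, 67, 71  66, 69, 74  66, 70, 74  63, 67, 72  63, 69, 73  62, 67, 73  80, 68, 66 167,128,108 161,108, 83
193  64, 67, 71  63, 69, 74  63, 69, 74  63, 67, 73  62, 66, 70  62, 66, 69  60, 65, 69  59, 65, 71  91, 73, 67 164,111, 87 157,104, 81
194  80, 71, 67  81, 73, 70  78, 71, 68  90, 90, 89 102,109,110 103,111,111 104,110,111  85, 93, 96 125,113,108 166,155,144 145,126,113
195 113, 82, 57 117, 82, 57 117, 83, 57 131,116,103 145,142,137 146,146,141 149,149,142 125,121,118 139,140,137 163,168,163 136,122,107
196 127, 95, 70 128, 86, 53 133, 89, 55 132, 89, 55 126, 83, 52 
[... 2276 characters left out ...]
 152 155 142 139
187 117 119 124 115  79  81  75  68 102 108 110 109  92 104 151 163 136 107
188 118 122 124 127 109 111  98  82  83  96 108 106  92 118 158 161 165  99
189 122 126 128 118 109 109 100  91  91  95 108 107  81 117 145 159 166 128
190 123 127 127 109  99  99 100  99  99 101 100  98  57 140 154 171 163 116
191 123 122 127  99  73  72  72  72  69  70  71  69  58 162 164 171 148 117
192 117 116 120  97  72  73  71  74  74  72  73  73  80 167 161 153 145 134
193  97 100 115  94  71  74  74  73  70  69  69  71  91 164 157 161 141 125
194 109 104 146 110  80  81  78  90 110 111 111  96 125 166 145 161 129 115
195 111 104 159 121 113 117 117 131 145 146 149 125 140 168 136 123 121 120
```

```bash
python3 - <<'E'
from h import *
s=dict(np.load('pics/s9.npz'))
a=np.radians(114.15);X=np.array([np.cos(a),np.sin(a)]);Y=np.array([np.sin(a),-np.cos(a)])
def rel(uv,z,o): 
    w=ray(s,[uv],z)[0][:2]; d=(w-o)*1e3; return (w*1e3).round(1),(d@X).round(1),(d@Y).round(1)
T=np.array([.4405,.2029]); c=np.array([.421,.2415])
for uv,z in(((270.6,197.6),.068),((270.6,200.5),.060),((270.6,199.2),.064)): print('stud',rel(uv,z,T))
for uv,z in(((265.0,193.6),.0865),((274.0,193.6),.0865),((265.3,190.6),.1005),((273.8,190.6),.1005)): print('yoke end corner',rel(uv,z,c))
E
```

```text
stud (array([437.5, 207.3]), np.float64(5.2), np.float64(-1.0))
stud (array([438.9, 204.3]), np.float64(1.9), np.float64(-0.9))
stud (array([438.7, 204.8]), np.float64(2.5), np.float64(-0.9))
yoke end corner (array([428.5, 189.7]), np.float64(-50.3), np.float64(-14.4))
yoke end corner (array([452.3, 201.3]), np.float64(-49.5), np.float64(12.2))
yoke end corner (array([434.1, 181.8]), np.float64(-59.9), np.float64(-12.5))
yoke end corner (array([456.5, 192.6]), np.float64(-59.1), np.float64(12.3))
```

Request:
{"api": "step_arm", "payload": {
  "targets": [
    [[0.006,0.006,0],[-0.001,0,-0.001]],
    [[0.007,0.006,0.015],[-0.001,0,-0.001]],
    [[0.007,0.006,0.03],[-0.001,0,-0.001]],
    [[0.007,0.006,0.04],[-0.001,0,-0.001]],
    [[0.007,0.006,0.045],[-0.001,0,-0.001]],
    [[0.007,0.006,0.045],[-0.001,0,-0.001]],
    [[0.007,0.006,0.045],[-0.001,0,-0.001]]
  ]
}}

```text
time_s: 33.9
position: [0.4215, 0.2445, 0.0386]
tool_rot: [[-0.411, 0.912, -0.0], [0.912, 0.411, 0.001], [0.001, 0.0, -1.0]]
ft_force: [0.1, 0.5, -2.7]
grip_width: 0.0239
gripper_force: 69.5
```

```bash
python3 plan.py "422.1 244.2 25 114.2"; python3 - <<'E'
from h import *
s=save('scene','s10.png'); t=save('top','t10.png')
cv2.imwrite('pics/z12.png',cv2.resize(s['img'][165:215,250:300,::-1],(500,500),interpolation=cv2.INTER_CUBIC))
E
python3 plan.py "422.1 244.2 25 114.2"
```

```text
t 33.9 [421.5 244.5  38.6] yaw 114.24 q [16. 26. 97.  0. 57. -8.] F [ 0.1  0.5 -2.7] w 23.9 70
[-0.0018, 0.0015, 0.0453] [0.0001, -0.0007, 0.0009]
t 34.0 [421.6 244.6  38.8] yaw 114.25 q [16. 26. 97.  0. 57. -8.] F [ 0.6 -0.9 -3.5] w 24.1 70
[-0.0018, 0.0011, 0.046] [0.0007, -0.0006, 0.001]
```

View pics/z12.png

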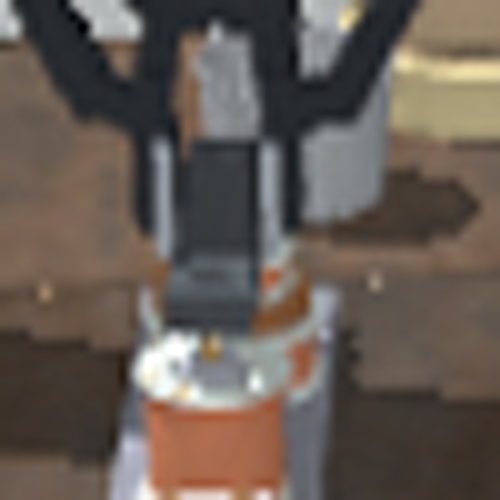

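The yoke's near end, centred at column 212, lines up with the stud at (210,345). I'll lower it slowly, with a force check.

Request:
{"api": "step_arm", "payload": {
  "targets": [
    [[-0.001,0.001,0.004],[0,0,0]],
    [[-0.001,0.001,0.008],[0,0,0]],
    [[-0.001,0.001,0.012],[0,0,0]],
    [[-0.001,0.001,0.016],[0,0,0]],
    [[-0.001,0.001,0.02],[0,0,0]],
    [[-0.001,0.001,0.023],[0,0,0]],
    [[-0.001,0.001,0.023],[0,0,0]]
  ]
}}

```text
time_s: 34.58
position: [0.4218, 0.2443, 0.0316]
tool_rot: [[-0.411, 0.912, -0.0], [0.912, 0.411, 0.0], [0.001, -0.0, -1.0]]
ft_force: [-1.1, 0.4, -3.0]
grip_width: 0.0244
gripper_force: 69.5
```

```bash
cat > yk.py <<'E'
from h import *
s=save('scene','s11.png'); S=cloud(s); a=np.radians(114.2);X=np.array([np.cos(a),np.sin(a)]);Y=np.array([np.sin(a),-np.cos(a)])
D=(S[...,:2]-[.4221,.2442])*1e3; lx,ly=D@X,D@Y; z=S[...,2]*1e3
k=(abs(ly)<11)&(lx<-20)&(lx>-58)&(z>65)&(z<108)&(s['z_map']>0)&(s['img'].max(-1)<125)
for lo in range(-60,-20,10):
    q=k&(lx>=lo)&(lx<lo+10); print(lo,q.sum(),'z',np.percentile(z[q],[10,50,90]).round(1))
E
python3 yk.py;  python3 plan.py "422.1 244.2 25 114.2"
```

```text
-60 20 z [69.9 76.  80.5]
-50 6 z [77.2 77.4 80.5]
-40 14 z [75.  79.5 80. ]
-30 11 z [78.9 81.2 82.4]
t 34.63 [421.8 244.4  31.7] yaw 114.24 q [16. 27. 98.  0. 56. -8.] F [-0.4 -0.4 -2.7] w 23.8 70
[-0.0009, 0.0006, 0.0223] [0.0001, -0.0007, 0.001]
```

Request:
{"api": "step_arm", "payload": {
  "targets": [
    [[-0.001,0,0.004],[0,0,0]],
    [[-0.001,0,0.008],[0,0,0]],
    [[-0.001,0,0.011],[0,0,0]],
    [[-0.001,0,0.014],[0,0,0]],
    [[-0.001,0,0.016],[0,0,0]],
    [[-0.001,0,0.016],[0,0,0]]
  ]
}}

```text
time_s: 35.13
position: [0.4219, 0.2441, 0.0269]
tool_rot: [[-0.411, 0.912, -0.0], [0.912, 0.411, 0.001], [0.001, 0.0, -1.0]]
ft_force: [-0.5, 0.2, -3.6]
grip_width: 0.0235
gripper_force: 69.5
```

```bash
python3 yk.py;  python3 plan.py "422.1 244.2 25 114.2"
```

```text
-60 16 z [65.1 71.6 75.2]
-50 11 z [73.3 74.7 76.7]
-40 10 z [72.  75.2 76.5]
-30 11 z [73.1 74.4 76.5]
t 35.18 [422.  244.1  27. ] yaw 114.24 q [16. 27. 98.  0. 55. -8.] F [ 0.8  0.  -4. ] w 23.5 70
[0.0001, 0.0004, 0.0066] [0.0003, -0.0007, 0.0009]
```

Request:
{"api": "step_arm", "payload": {
  "targets": [
    [[0,0,0.002],[0,0,0]],
    [[0,0,0.003],[0,0,0]],
    [[0,0,0.004],[0,0,0]],
    [[0,0,0.004],[0,0,0]]
  ]
}}

```text
time_s: 35.52
position: [0.422, 0.2441, 0.0258]
tool_rot: [[-0.411, 0.912, 0.0], [0.912, 0.411, 0.001], [0.001, 0.0, -1.0]]
ft_force: [-1.1, -0.2, -3.0]
grip_width: 0.0239
gripper_force: 69.6
```

Request:
{"api": "step_arm", "payload": {
  "targets": [
    [[0,0,0.001],[0,0,0]],
    [[0,0,0.002],[0,0,0]],
    [[0,0,0.003],[0,0,0]],
    [[0,0,0.003],[0,0,0]]
  ]
}}

```text
time_s: 35.85
position: [0.4221, 0.2441, 0.0257]
tool_rot: [[-0.411, 0.912, 0.001], [0.912, 0.411, 0.001], [0.0, 0.001, -1.0]]
ft_force: [-3.4, -2.3, 7.8]
grip_width: 0.024
gripper_force: 70.9
```

Contact shows as about +11 N, so the yoke is seated. I'll release it.

Request:
{"api": "step_arm", "payload": {
  "targets": [
    [[0,0,0],[0,0,0]],
    [[0,0,0],[0,0,0]],
    [[0,0,0],[0,0,0]],
    [[0,0,0],[0,0,0]],
    [[0,0,-0.02],[0,0,0]],
    [[0,0,-0.06],[0,0,0]],
    [[0,0,-0.14],[0,0,0]],
    [[0,0,-0.25],[0,0,0]],
    [[0,0,-0.36],[0,0,0]],
    [[0,0,-0.4],[0,0,0]]
  ],
  "jaw": 46
}}

```text
time_s: 36.68
position: [0.4234, 0.2445, 0.1495]
tool_rot: [[-0.411, 0.912, 0.006], [0.912, 0.411, 0.002], [-0.0, 0.007, -1.0]]
ft_force: [0.2, 0.2, -1.1]
grip_width: 0.0459
gripper_force: 0.0
```

Request:
{"api": "step_arm", "payload": {
  "targets": [
    [[-0.1,-0.1,-0.05],[0,0,0]],
    [[-0.2,-0.2,-0.1],[0,0,0]],
    [[-0.3,-0.3,-0.15],[0,0,0]],
    [[-0.4,-0.4,-0.2],[0,0,0]],
    [[-0.5,-0.45,-0.2],[0,0,0]],
    [[-0.6,-0.45,-0.2],[0,0,0]],
    [[-0.7,-0.45,-0.2],[0,0,0]],
    [[-0.8,-0.45,-0.2],[0,0,0]],
    [[-0.9,-0.45,-0.2],[0,0,0]],
    [[-0.9,-0.45,-0.2],[0,0,0]]
  ]
}}

```text
time_s: 37.52
position: [0.4115, -0.0616, 0.2049]
tool_rot: [[-0.407, 0.913, 0.001], [0.913, 0.407, -0.001], [-0.001, 0.001, -1.0]]
ft_force: [-0.3, 0.2, -0.6]
grip_width: 0.0461
gripper_force: 0.0
```

```bash
python3 - <<'E'
from h import *
s=save('scene','s12.png'); t=save('top','t12.png')
cv2.imwrite('pics/z13.png',np.hstack([cv2.resize(x,(400,400),interpolation=cv2.INTER_CUBIC) for x in(s['img'][160:230,235:305,::-1],t['img'][215:295,210:290,::-1])]))
S=cloud(s); T=cloud(t); a=np.radians(114.2);X=np.array([np.cos(a),np.sin(a)]);Y=np.array([np.sin(a),-np.cos(a)])
for nm,C,d in(('scene',S,s),('top',T,t)):
    D=(C[...,:2]-[.4221,.2442])*1e3; lx,ly=D@X,D@Y; z=C[...,2]*1e3
    k=(abs(ly)<10)&(abs(lx)<58)&(z>62)&(z<90)&(d['z_map']>0)
    print(nm,[(lo,k2.sum(),np.median(z[k2]).round(1)) for lo in range(-60,60,20) if (k2:=k&(lx>=lo)&(lx<lo+20)).sum()])
print(env.observe()['time_s'],env.observe()['position'])
E
```

```text
scene [(-60, np.int64(24), np.float64(72.7)), (-40, np.int64(20), np.float64(74.3)), (-20, np.int64(14), np.float64(74.2)), (0, np.int64(22), np.float64(74.7)), (20, np.int64(18), np.float64(74.6)), (40, np.int64(11), np.float64(74.1))]
top [(-60, np.int64(38), np.float64(74.0)), (-40, np.int64(56), np.float64(74.0)), (-20, np.int64(56), np.float64(74.6)), (0, np.int64(52), np.float64(74.0)), (20, np.int64(52), np.float64(74.3)), (40, np.int64(45), np.float64(73.8))]
37.6167 [ 0.40970819 -0.05815992  0.20477167]
```

View pics/z13.png

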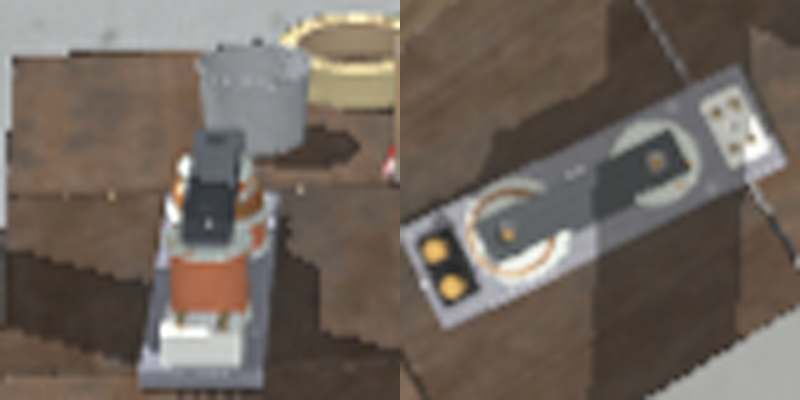

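The yoke lies flat at 74 mm along its whole length, and the studs show in both holes at (508,234) and (656,160). The coils and ring are stacked as asked, and the cup is undisturbed at (255,95). I'm handing in.

```bash
python3 -c "
from rig import close_job
print(close_job())"
```

```text
the job is handed in; nothing more can be done
None
```

The test core is built and handed in at about 38 s: the tall coil is on the limb by the white block, the short coil, brown ring and thin coil are stacked on the other limb, and the yoke lies flat on both limbs over the two studs.

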